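# Clear and level the resin pouring board

### The job

Get the resin board ready for the next pour. First clear the cured panels off the board and stand every one on edge in the wire drying rack, one to a slot; then, with the board empty, turn its two foot knobs until both spirit-level bubbles sit between their lines; last, lay the two bare wooden panels flat in the two blue outlines on the board, one in each, lengthwise like the outlines. Leave the green pot, the glue stick and the wood block where they are.

Things in the scene. Friction and masses are not known exactly. Their poses are not given: they have to be found in the camera images.
- deck_mid (a point): Middle of the top of the levelling board's grey deck, 50 mm above the table. Axes are the deck's: x away from the knobs, y left, z out of the deck (level: z vertical). The deck, 280 mm along x, 340 mm along y and 12 mm thick, tilts about a ball joint under this point; up to 27 mrad at the start.
- outline_left (a point): Centre of the left blue outline (140 mm along the deck's x by 62 mm along its y) drawn on the deck's top, 60 mm left of deck_mid; axes as the deck's.
- outline_right (a point): Centre of the right blue outline, same size, 60 mm right of deck_mid; axes as the deck's.
- knob_left_top (a point): Top centre of the left screw's knob, 90 mm above the table, 120 mm nearer and 120 mm left of deck_mid (deck axes): black, fluted, round, 40 mm across, 26 mm tall, orange stripe. It turns in place at constant height, stays where left (0.06 N m), over a turn either way. Clockwise from above lifts that corner of the deck, 8 mm a turn. The deck is 14 mm below the knob when level.
- knob_right_top (a point): Top centre of the right screw's knob, at (-0.12, -0.12) m from deck_mid in deck axes; same knob, height, direction and lead. Each knob tilts the deck about the diagonal through deck_mid and the other knob, so lifting a corner by 1 mm tilts the deck 5.9 mrad about that diagonal (7.5 mrad a radian of knob), the far opposite corner going down.
- bubble_left (a joint): Pale bubble, 28 mm long, in the green vial (50 mm, in a black holder 62 x 24 x 12 mm) at the deck's back right corner, (0.105, -0.105) m from deck_mid, lying along the diagonal through the left knob: it shows the left knob's tilt only. Value: m from the vial's middle, positive towards the left knob. It goes to the higher end, 0.5 mm per mrad.
- bubble_right (a joint): The same bubble and vial at the deck's back left corner, (0.105, 0.105) m from deck_mid, along the diagonal through the right knob: it shows the right knob's tilt only; positive towards the right knob; 0.5 mm per mrad. On each vial two black lines (inner edges 32.8 mm apart, so +-2.4 mm) bound the level place.
- rack: Wire drying rack, fixed: a wooden foot 230 x 84 x 18 mm with six upright steel wire loops (5 mm wire, 41 mm wide along y, tops at z 94.5 mm) 40 mm apart along its x; the five slots between them, 35 mm clear, have middles at x = -0.08, -0.04, 0, 0.04, 0.08. Origin: centre of its underside, x along the row (roughly away from the robot). Panels stand on the foot, faces across x.
- panel1: A cured art panel: a pale wooden slab 110 mm long (own x), 52 mm wide (own y), 18 mm thick (own z) with a glossy blue resin face; 75 to 155 g. Origin: centre of its underside (back); z points out of the resin face. It starts lying on the deck, long side roughly along the deck's x. May be absent.
- panel2: A cured art panel: a pale wooden slab 110 mm long (own x), 52 mm wide (own y), 18 mm thick (own z) with a glossy crimson resin face; 75 to 155 g. Origin: centre of its underside (back); z points out of the resin face. It starts lying on the deck, long side roughly along the deck's x. May be absent.
- panel3: A cured art panel: a pale wooden slab 110 mm long (own x), 52 mm wide (own y), 18 mm thick (own z) with a glossy purple resin face; 75 to 155 g. Origin: centre of its underside (back); z points out of the resin face. It starts lying on the deck, long side roughly along the deck's x. May be absent.
- blank1: A bare wooden panel: 130 mm long (own x), 52 mm wide (own y), 18 mm thick, plain plywood face, 75 to 155 g. Origin: centre of its underside, z up. It starts lying flat on the table left of the board.
- blank2: A bare wooden panel: 130 mm long (own x), 52 mm wide (own y), 18 mm thick, plain plywood face, 75 to 155 g. Origin: centre of its underside, z up. It starts lying flat on the table right of the rack.
- pot: Bystander: green plastic water pot, 84 mm across, 70 mm tall. Origin: centre of its underside.
- glue: Bystander: blue glue stick standing up, 30 mm across, 95 mm tall. Origin: centre of its underside.
- block: Bystander: wooden block 70 x 40 x 35 mm. Origin: centre of its underside.

How it is judged:
On the way, in this order (a step that is already met when the one before it is completed fails the run):
1. every cured panel stands on edge in a slot of the rack (angle between the z axis of each of panel1, panel2, panel3 and the x axis of rack, either way round below 0.52 rad and x of panel1 in the frame of rack between -0.1 and 0.1 m and y of panel1 in the frame of rack between -0.04 and 0.04 m and z of panel1 in the frame of rack between 0.03 and 0.088 m and x of panel2 in the frame of rack between -0.1 and 0.1 m and y of panel2 in the frame of rack between -0.04 and 0.04 m and z of panel2 in the frame of rack between 0.03 and 0.088 m and x of panel3 in the frame of rack between -0.1 and 0.1 m and y of panel3 in the frame of rack between -0.04 and 0.04 m and z of panel3 in the frame of rack between 0.03 and 0.088 m), for 0.3 s.
2. the board is level while the bare panels are not on it yet (angle between deck_mid's own z axis and vertical below 0.007 rad and horizontal distance between each of blank1, blank2 and deck_mid above 0.17 m), for 0.5 s.
At the end, for the whole second after the job is handed in: Every cured panel present stands on edge in a rack slot, faces within 30 degrees of square to the row; the deck is level within 7 mrad (0.4 degrees); the bare panel lies flat on the deck within 18 mm of the outline's centre and 10 degrees of its direction; all at rest (all of step 1 and angle between deck_mid's own z axis and vertical below 0.007 rad and ((horizontal distance between blank1 and outline_left below 0.018 m and angle between the x axis of blank1 and the x axis of outline_left, either way round below 0.17 rad and angle between the z axis of blank1 and the z axis of outline_left, either way round below 0.06 rad and z of blank1 in the frame of outline_left between -0.004 and 0.008 m) or (horizontal distance between blank1 and outline_right below 0.018 m and angle between the x axis of blank1 and the x axis of outline_right, either way round below 0.17 rad and angle between the z axis of blank1 and the z axis of outline_right, either way round below 0.06 rad and z of blank1 in the frame of outline_right between -0.004 and 0.008 m)) and ((horizontal distance between blank2 and outline_left below 0.018 m and angle between the x axis of blank2 and the x axis of outline_left, either way round below 0.17 rad and angle between the z axis of blank2 and the z axis of outline_left, either way round below 0.06 rad and z of blank2 in the frame of outline_left between -0.004 and 0.008 m) or (horizontal distance between blank2 and outline_right below 0.018 m and angle between the x axis of blank2 and the x axis of outline_right, either way round below 0.17 rad and angle between the z axis of blank2 and the z axis of outline_right, either way round below 0.06 rad and z of blank2 in the frame of outline_right between -0.004 and 0.008 m)) and linear speed of each of panel1, panel2, panel3, blank1, blank2 below 0.03 m/s); the robot touches nothing.
It fails at once if the green pot is moved more than 30 mm (distance of pot from where it was at the start of the episode above 0.03 m).
It fails at once if the glue stick is moved more than 30 mm (distance of glue from where it was at the start of the episode above 0.03 m).
It fails at once if the wood block is moved more than 30 mm (distance of block from where it was at the start of the episode above 0.03 m).
Of panel1, panel2, panel3 only 2 to 3 are there at a start; the rules pass over those that are not, and their reading is None.
At some moment in a run one of blank1 may be knocked a few centimetres aside while the robot is not near it.
It also fails if it takes over 208 s, if anything falls off the work surface, if the arm or the gripper's body presses on something with over 40 N, if the wrist force passes 120 N, or if a joint passes its speed limit or range.

### The arm

A 7-joint arm with a two-finger parallel gripper is mounted at the origin on the work surface. World frame = base frame: x ahead of the robot, y to its left, z up, the work surface at z = 0. Lengths are in m, angles in rad, forces in N, time in s.
With the tool pointing down it reaches from about 0.35 to 0.9 m from the base axis. Payload 8.1 kg.
Tool frame: the origin (TCP) lies midway between the tips of the shut fingers; the grasp point (between the pads) lies 19 mm behind it; z points along the fingers, y is the line along which they close (so a half turn about z gives the same grasp; the last joint's range is limited). The gripper opens to 92 mm and grips with 3 to 60 N. Pads are 19 mm wide; open, the fingers measure 130 mm over their backs; the gripper's body (75 mm by 190 mm) begins 47 mm behind the grasp point.
Start: joints at [-1.324, 0.434, 0.025, 1.573, -0.012, 1.134, -0.075], TCP at [0.214, 0.587, 0.197] pointing down, gripper open.
Joint ranges: [-2.62, 2.62], [-0.44, 2.09], [-1.27, 1.32], [0.08, 2.57], [-1.32, 4.46], [0.12, 2], [-2.74, 2.74]. Speed limits (rad/s): [2.22, 2.22, 3.01, 3.01, 3.14, 3.14, 3.14].

### API

Orientations are given as a rotation vector (axis times angle).
In Python, from cell import observe, cams, job gives the robot as it stands. The module is installed in compiled form; this text tells all that it offers.
- The arm moves only by the tool step_arm, never from a script. Its argument "steps" is a list of rows, each a list of 6 numbers: the shift along the world's x, y, z in mm, then the turn, a rotation vector about the world's x, y, z in rad. In form: [[dx, dy, dz, rx, ry, rz], ...]. A call has 1 to 20 rows; each row shifts and turns the commanded pose from where the row before left it; what a row does not reach is not made up. A row lasts 1/12 s, in which the tool goes at most 41.7 mm and 7.16 degrees, less where a joint would pass 70% of its speed; a pose out of reach is approached as far as the arm can. A call with a gripper value outside its range is refused whole. "gripper" is the opening, from 0 (shut) to 1 (fully open), set as the call begins (left out, the last holds). The fingers move at their own pace and stop on an object; "force" is the grip in N (left out, the last holds). Time passes only in rows, so rows that do not move let the fingers close. It gives the time, the measured TCP pose, the force, the opening and the grip force at its end, in the units of the state.
- observe(): the state, without advancing time (a new reading comes with each control period).
- cams.get_image(name): name is "scene" or "top" or "wrist"; returns the picture (400x640x3 uint8, red, green, blue); there is no depth.
- cams.get_calibration(name): a dict with "fov_y" (degrees; the focal length in pixels is half the picture's height over the tangent of half this angle, whatever the lens; pixels are square), "cx", "cy" (the principal point, pixels), "dist_coeffs" ([k1, k2, p1, p2, k3] as OpenCV has them; the pictures are not rectified), "world_to_cam" (4x4, takes a point from world to camera coordinates). Camera axes: x right, y up, looking along -z (the intrinsics and any distortion apply to the point x, -y, -z); pixel columns grow to the right and rows downward; lengths in m; the calibration is good to about 2 mm. A picture is of the moment at which its call begins: read the wrist's pose just before it. get_calibration takes no time and is no camera call; for the wrist camera it gives the pose at the moment of the call.
- job.sign_off(): hands the job in; it is judged then, once.
The state is a dict: "clock": time; "joints": joint angles; "dq": joint speeds; "joint_efforts": joint torques, N m; "position": TCP position; "ee_rot": TCP orientation; "force": force on the tool from outside, world axes, zero at the start; "ft_torque": the same for the moment, N m; "width": opening from 0.0 (shut) to 1.0 (fully open); "gripper_force": force on a finger pad.
Only numpy, scipy, OpenCV 4.12 (cv2) and the standard library are available. Lean on these libraries where they do the work, as an engineer would, in place of code of your own. Each camera call takes 0.05 s, during which the arm holds its last target. There are 200 camera calls.

## Working session

There is one attempt and no reset: what is moved stays moved. The work goes in short steps, Python scripts to look and compute and a tool call to move; the robot and the scene stay as the last step left them, time stands still between calls to the robot, and variables do not carry over. Pictures are saved under pics/ and viewed, at most 14 in all, crops included, and the job is handed in when it is done.

Besides the shell and the picture viewer there is one more tool, called after "Request:" in YAML: its name, and indented under it one key for each argument. step_arm: Moves the arm, as the interface text tells. Its arguments: {"type":"object","properties":{"steps":{"type":"array","items":{"type":"array","items":{"type":"number"}}},"gripper":{"type":"number"},"force":{"type":"number"}},"required":["steps"]}

```bash
mkdir -p pics
cat > h.py <<'E'
import numpy as np, cv2
from cell import observe, cams, job
def K(c,h=400):
    f=h/2/np.tan(np.radians(c["fov_y"])/2)
    return np.array([[f,0,c["cx"]],[0,f,c["cy"]],[0,0,1.]])
def snap(n,save=None):
    c=cams.get_calibration(n); im=cams.get_image(n)[:,:,::-1].copy()
    if save: cv2.imwrite("pics/"+save,im)
    return im,c
def ray(c,px):
    px=np.array(px,float).reshape(-1,1,2)
    u=cv2.undistortPoints(px,K(c),np.array(c["dist_coeffs"],float)).reshape(-1,2)
    d=np.c_[u[:,0],-u[:,1],-np.ones(len(u))]
    M=np.array(c["world_to_cam"]);R=M[:3,:3];o=-R.T@M[:3,3]
    return o,d@R
def onz(c,px,z):
    o,d=ray(c,px); return o+d*((z-o[2])/d[:,2])[:,None]
def proj(c,P):
    M=np.array(c["world_to_cam"]);p=np.array(P,float).reshape(-1,3)@M[:3,:3].T+M[:3,3]
    p=p*[1,-1,-1]
    return cv2.projectPoints(p.reshape(-1,1,3),np.zeros(3),np.zeros(3),K(c),np.array(c["dist_coeffs"],float))[0].reshape(-1,2)
E
python3 - <<'E'
from h import *
for n in("top","scene"):
    im,c=snap(n,n+"0.png"); print(n,c)
s=observe();print(s)
E
```

```text
top {'fov_y': 49.33161835818782, 'cx': 325.23673562941224, 'cy': 198.45021148974374, 'dist_coeffs': array([-0.10709651,  0.        ,  0.        ,  0.        ,  0.        ]), 'world_to_cam': array([[ 0.00378997, -0.99988358,  0.01478069, -0.03711573],
       [ 0.98645009,  0.00616256,  0.16394587, -0.63927225],
       [-0.16401787,  0.01395906,  0.9863586 , -1.18891556],
       [ 0.        ,  0.        ,  0.        ,  1.        ]])}
scene {'fov_y': 47.66048861477622, 'cx': 315.18858981601454, 'cy': 199.3285616709679, 'dist_coeffs': array([0.01783633, 0.        , 0.        , 0.        , 0.        ]), 'world_to_cam': array([[ 0.63464686,  0.77279555,  0.00322531, -0.37136807],
       [-0.55457583,  0.45252263,  0.69833296,  0.27637006],
       [ 0.53820908, -0.4449835 ,  0.7157658 , -1.83096552],
       [ 0.        ,  0.        ,  0.        ,  1.        ]])}
{'clock': 0.1, 'joints': array([-1.32359583,  0.43515786,  0.02498341,  1.57399291, -0.01160057,
        1.13401795, -0.0750788 ]), 'dq': array([-0.00040292, -0.00150268,  0.00109586, -0.00225715, -0.00082287,
       -0.00127434, -0.00110844]), 'joint_efforts': array([ 3.07744827e-03, -6.69124174e+01,  9.87602770e-01, -3.15142500e+01,
       -6.05895510e-02,  3.74188379e-02,  2.24315755e-05]), 'position': array([0.21408087, 0.58665799, 0.19652588]), 'ee_rot': array([-5.46736403e-01, -3.09353331e+00,  2.24033872e-03]), 'force': array([-0.24202441,  0.34950657, -0.61696619]), 'ft_torque': array([ 0.07342297, -0.03382911, -0.00058918]), 'gripper_force': 0.0, 'width': 0.9981701699468083}
```

View pics/top0.png

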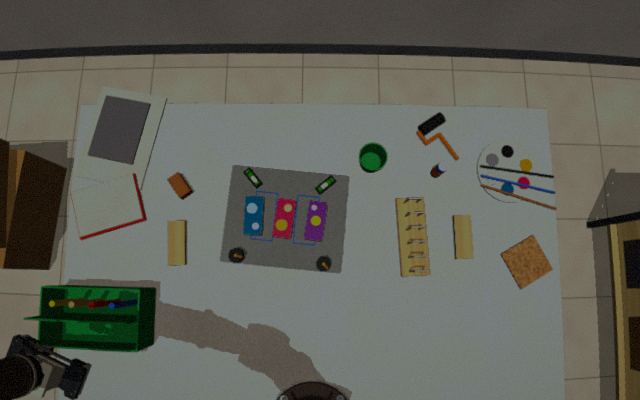

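View pics/scene0.png

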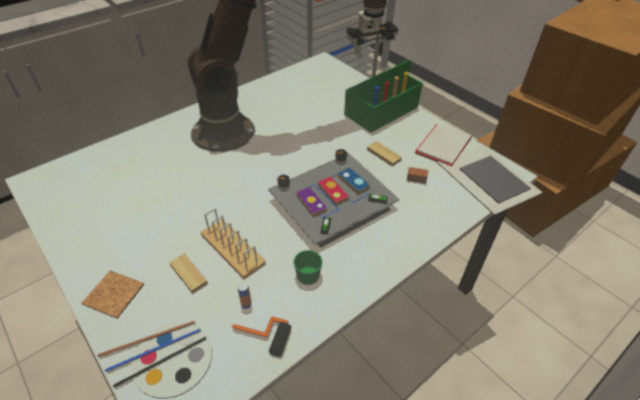

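The top picture shows the board centred at about (285,220), with cured panels blue (254,215), crimson (285,218) and purple (316,221). The knobs are at (237,255) and (324,264), the rack at (412,237), blank1 at (177,243) and blank2 at (463,237). The scene view agrees.

```bash
cat > find.py <<'E'
from h import *
def rect(c,mask,z,near,zlo=None):
    n,l,st,ce=cv2.connectedComponentsWithStats(mask.astype(np.uint8))
    k=[i for i in range(1,n) if st[i,4]>60 and np.hypot(*(ce[i]-near))<25]
    if not k: return None
    i=max(k,key=lambda i:st[i,4])
    cn=cv2.findContours((l==i).astype(np.uint8),0,1)[0]
    cn=max(cn,key=cv2.contourArea).reshape(-1,2).astype(float)
    P=onz(c,cn,z)[:,:2]*1000
    (x,y),(w,h),a=cv2.minAreaRect(P.astype(np.float32))
    if w<h: a+=90
    a=(a+90)%180-90
    return dict(c=(round(x),round(y)),wh=(round(w),round(h)),longdeg=round(a,1),area=int(st[i,4]))
def masks(im):
    H=cv2.cvtColor(im,cv2.COLOR_BGR2HSV).astype(int);return H[...,0],H[...,1],H[...,2]
E
python3 - <<'E'
from find import *
im=cv2.imread("pics/top0.png");c=cams.get_calibration("top");h,s,v=masks(im)
for p in [(254,228),(285,205),(322,230),(165,200),(240,200),(177,243),(402,230),(463,237),(285,255)]: print(p,h[p[1],p[0]],s[p[1],p[0]],v[p[1],p[0]])
wood=(h>10)&(h<30)&(s>70)&(v>90)
print("deck",rect(c,cv2.morphologyEx(((s<40)&(v<140)&(v>50)).astype(np.uint8),cv2.MORPH_OPEN,np.ones((3,3))),.05,(285,220)))
print("rack",rect(c,cv2.morphologyEx(wood.astype(np.uint8),cv2.MORPH_CLOSE,np.ones((7,7))),.018,(412,237)))
print("b1",rect(c,wood,.018,(177,243)));print("b2",rect(c,wood,.018,(463,237)))
sat=(s>90)
for n,p in dict(blue=(254,215),crim=(285,218),purp=(316,221)).items():
    print(n,rect(c,cv2.morphologyEx((sat&~wood).astype(np.uint8),cv2.MORPH_CLOSE,np.ones((5,5))),.068,p))
dark=v<45
for p in [(237,255),(324,264)]: print("knob",rect(c,dark,.09,p))
print(onz(c,[(372,157)],.07),onz(c,[(437,165)],.095))
big=cv2.resize(im[140:290,150:350],None,fx=4,fy=4,interpolation=2);cv2.imwrite("pics/z1.png",np.clip(big*1.5,0,255).astype(np.uint8))
E
```

```text
(254, 228) 104 29 132
(285, 205) 17 121 120
(322, 230) 145 160 91
(165, 200) 80 12 125
(240, 200) 23 13 77
(177, 243) 27 120 119
(402, 230) 24 123 122
(463, 237) 22 118 123
(285, 255) 45 13 80
deck {'c': (590, 134), 'wh': (129, 52), 'longdeg': 1.3, 'area': 503}
rack {'c': (536, -289), 'wh': (228, 84), 'longdeg': 3.2, 'area': 2182}
b1 {'c': (514, 401), 'wh': (128, 51), 'longdeg': 2.9, 'area': 753}
b2 {'c': (535, -440), 'wh': (127, 52), 'longdeg': 0.7, 'area': 745}
blue None
crim {'c': (612, 84), 'wh': (241, 197), 'longdeg': 84.8, 'area': 2508}
purp None
knob {'c': (476, 207), 'wh': (38, 41), 'longdeg': -89.4, 'area': 163}
knob {'c': (456, -29), 'wh': (36, 38), 'longdeg': -44.7, 'area': 140}
[[ 0.75800041 -0.16737064  0.07      ]] [[ 0.73016652 -0.34848558  0.095     ]]
```

View pics/z1.png

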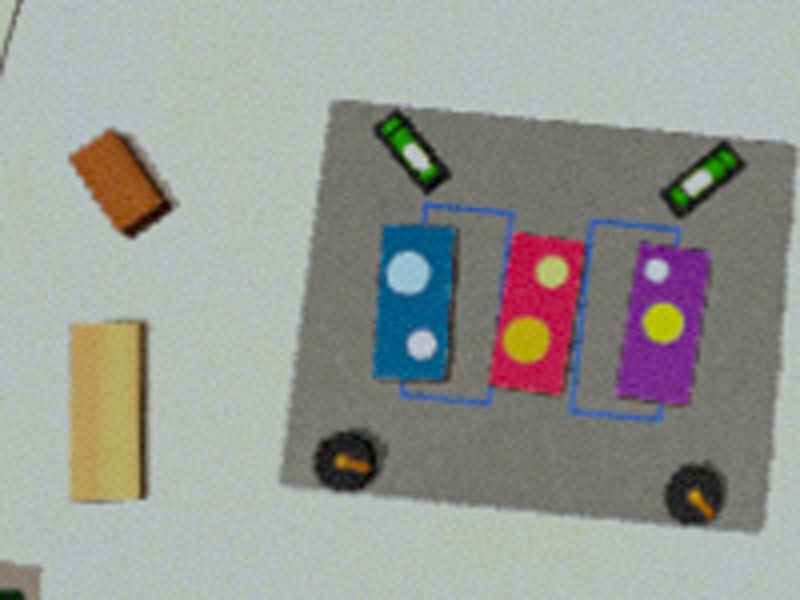

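The crop shows the deck tilted about 5° in yaw. Blue is at crop (415,302), crimson (538,314) and purple (664,324). I'll mask each panel separately by hue.

Run:
```python
from find import *
im=cv2.imread("pics/top0.png");c=cams.get_calibration("top");h,s,v=masks(im)
off=np.array([150,140])
for n,q in dict(blue=[(383,225),(455,228),(446,380),(374,378)],crim=[(515,234),(585,241),(565,396),(491,387)],purp=[(641,243),(710,251),(689,404),(618,397)]).items():
    P=onz(c,np.array(q)/4+off-.4,.068)[:,:2]*1000
    (x,y),wh,a=cv2.minAreaRect(P.astype(np.float32)); e=(P[0]+P[1]-P[2]-P[3])/2
    print(n,P.mean(0).round(1),np.round(wh),np.degrees(np.arctan2(e[1],e[0])).round(1))
D=onz(c,np.array([(332,101),(796,143),(762,531),(281,485)])/4+off-.4,.05)[:,:2]*1000
print(D.round(),D.mean(0).round(1), np.degrees(np.arctan2(*(D[0]+D[1]-D[2]-D[3])[::-1])), np.degrees(np.arctan2(*(D[1]-D[0]+D[2]-D[3])[::-1])))
s=observe();print(cv2.Rodrigues(s["ee_rot"])[0].round(3))
```

```text
blue [588.3 167.9] [ 51. 108.] -1.7
crim [580.6  80.4] [ 52. 110.] -7.0
purp [574.6  -7.4] [ 49. 110.] -7.7
[[ 737.  235.]
 [ 708. -101.]
 [ 431.  -76.]
 [ 461.  261.]] [584.2  79.8] -5.236241161151135 -94.96848286449888
[[-0.939  0.343 -0.   ]
 [ 0.343  0.939 -0.001]
 [-0.    -0.001 -1.   ]]
```

```bash
cat > plan.py <<'E'
from h import *
from scipy.spatial.transform import Rotation as Ro
D0=np.diag([-1.,1,-1])
def R(psi,tau): return (Ro.from_euler('z',psi,degrees=True)*Ro.from_euler('y',tau,degrees=True)).as_matrix()@D0
def plan(wps):
    """wps: (pos mm, psi deg, tau deg); prints per-row deltas from measured pose"""
    s=observe();p=s["position"]*1000;q=Ro.from_rotvec(s["ee_rot"]).as_matrix()
    print("t",round(s["clock"],1),"now",p.round(1),"w",round(s["width"],3),"j",s["joints"].round(2))
    for P,a,t in wps:
        P=np.array(P,float);Q=R(a,t);r=Ro.from_matrix(Q@q.T).as_rotvec();d=P-p
        n=int(np.ceil(max(np.linalg.norm(d)/36,np.linalg.norm(r)/.115,1)))
        print("to",P.round(1),a,t,"| total",d.round(1),r.round(3),"| n",n,"row",(d/n).round(1),(r/n).round(3)); p,q=P,Q
def pick(c,yaw,a,off=35,ztcp=59):
    u=Ro.from_euler('z',yaw,degrees=True).apply([off,0,0]); return np.array([c[0]+u[0],c[1]+u[1],ztcp])
def place(c,yaw,a,tcp,slotx,rack,ryaw,b,half=(55,26,9),foot=18,gap=2.):
    """tcp position to put panel (grasped with given tcp) upright in slot"""
    G=R(yaw,a);C=np.array([c[0],c[1],59.]);t=G.T@(C-tcp)
    B=R(ryaw,-b); Rp=B@G.T@Ro.from_euler('z',yaw,degrees=True).as_matrix()
    cor=np.array([[i*half[0],j*half[1],k*half[2]] for i in(-1,1) for j in(-1,1) for k in(-1,1)])@Rp.T
    u=Ro.from_euler('z',ryaw,degrees=True).apply([slotx,0,0])
    C2=np.array([rack[0]+u[0],rack[1]+u[1],foot+gap-cor[:,2].min()])
    return C2-B@t
RACK=(536,-289);RY=3.2
PAN=dict(purp=((574.6,-7.4),-7.7),crim=((580.6,80.4),-7.0),blue=((588.3,167.9),-1.7))
E
python3 - <<'E'
from plan import *
c,y=PAN["purp"];a,b=20,66
T=pick(c,y,a);L=place(c,y,a,T,80,RACK,RY,b)
U=np.array([0,0,1])
plan([((214,587,260),-20,0),(T+[0,0,190],y,a),(T+60*U,y,a),(T,y,a),(T+180*U,y,a),(L+130*U,RY,-b),(L,RY,-b)])
E
```

```text
t 0.1 now [214.1 586.7 196.5] w 0.998 j [-1.32  0.44  0.02  1.57 -0.01  1.13 -0.08]
to [214. 587. 260.] -20 0 | total [-0.1  0.3 63.5] [ 0.001 -0.     0.001] | n 2 row [-0.   0.2 31.7] [ 0.001 -0.     0.   ]
to [609.3 -12.1 249. ] -7.7 20 | total [ 395.3 -599.1  -11. ] [0.084 0.34  0.212] | n 20 row [ 19.8 -30.   -0.6] [0.004 0.017 0.011]
to [609.3 -12.1 119. ] -7.7 20 | total [   0.    0. -130.] [0. 0. 0.] | n 4 row [  0.    0.  -32.5] [0. 0. 0.]
to [609.3 -12.1  59. ] -7.7 20 | total [  0.   0. -60.] [0. 0. 0.] | n 2 row [  0.   0. -30.] [0. 0. 0.]
to [609.3 -12.1 239. ] -7.7 20 | total [  0.   0. 180.] [0. 0. 0.] | n 5 row [ 0.  0. 36.] [0. 0. 0.]
to [ 618.3 -284.4  240.4] 3.2 -66 | total [   9.  -272.3    1.4] [-0.059 -1.502  0.153] | n 14 row [  0.6 -19.5   0.1] [-0.004 -0.107  0.011]
to [ 618.3 -284.4  110.4] 3.2 -66 | total [   0.    0. -130.] [0. 0. 0.] | n 4 row [  0.    0.  -32.5] [0. 0. 0.]
```

Request:
step_arm:
  steps:
    - [0, 0, 32, 0, 0, 0]
    - [0, 0, 32, 0, 0, 0]
  gripper: 0.72
  force: 40

```text
clock: 0.27
position: [0.2137, 0.5855, 0.2597]
ee_rot: [-0.547, -3.093, 0.009]
force: [1.3, 1.6, 1.0]
width: 0.904
gripper_force: 0.0
```

Request:
step_arm:
  steps:
    - [19.8, -30, -0.6, 0.004, 0.017, 0.011]
    - [19.8, -30, -0.6, 0.004, 0.017, 0.011]
    - [19.8, -30, -0.6, 0.004, 0.017, 0.011]
    - [19.8, -30, -0.6, 0.004, 0.017, 0.011]
    - [19.8, -30, -0.6, 0.004, 0.017, 0.011]
    - [19.8, -30, -0.6, 0.004, 0.017, 0.011]
    - [19.8, -30, -0.6, 0.004, 0.017, 0.011]
    - [19.8, -30, -0.6, 0.004, 0.017, 0.011]
    - [19.8, -30, -0.6, 0.004, 0.017, 0.011]
    - [19.8, -30, -0.6, 0.004, 0.017, 0.011]
    - [19.8, -30, -0.6, 0.004, 0.017, 0.011]
    - [19.8, -30, -0.6, 0.004, 0.017, 0.011]
    - [19.8, -30, -0.6, 0.004, 0.017, 0.011]
    - [19.8, -30, -0.6, 0.004, 0.017, 0.011]
    - [19.8, -30, -0.6, 0.004, 0.017, 0.011]
    - [19.8, -30, -0.6, 0.004, 0.017, 0.011]
    - [19.8, -30, -0.6, 0.004, 0.017, 0.011]
    - [19.8, -30, -0.6, 0.004, 0.017, 0.011]
    - [19.8, -30, -0.6, 0.004, 0.017, 0.011]
    - [19.8, -30, -0.6, 0.004, 0.017, 0.011]

```text
clock: 1.93
position: [0.6107, -0.0143, 0.2488]
ee_rot: [-0.177, -2.786, -0.028]
force: [0.9, -0.3, -0.4]
width: 0.721
gripper_force: 0.0
```

Run:
```python
from plan import *
c,y=PAN["purp"];T=pick(c,y,20)
plan([(T+[0,0,61],y,20),(T,y,20)])
snap("wrist","w1.png")
```

```text
t 1.9 now [610.7 -14.3 248.8] w 0.721 j [-0.18  0.64  0.28  1.19 -0.18  1.69  1.53]
to [609.3 -12.1 120. ] -7.7 20 | total [  -1.4    2.3 -128.8] [ 0.002 -0.001 -0.008] | n 4 row [ -0.4   0.6 -32.2] [ 0.001 -0.    -0.002]
to [609.3 -12.1  59. ] -7.7 20 | total [  0.   0. -61.] [0. 0. 0.] | n 2 row [  0.    0.  -30.5] [0. 0. 0.]
```

View pics/w1.png

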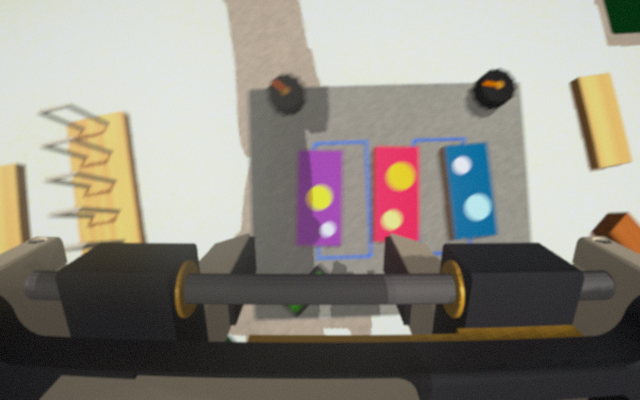

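The wrist view looks back at the board. Purple (320,195) lies between the fingers, clear of crimson. Descend and grip.

Request:
step_arm:
  steps:
    - [-0.3, 0.4, -32, 0, 0, -0.002]
    - [-0.3, 0.4, -32, 0, 0, -0.002]
    - [-0.2, 0.4, -32, 0, 0, -0.002]
    - [-0.2, 0.3, -32, 0, 0, -0.002]
    - [0, 0, -25, 0, 0, 0]
    - [0, 0, -20, 0, 0, 0]
    - [0, 0, -10, 0, 0, 0]
    - [0, 0, -6, 0, 0, 0]
    - [0, 0, 0, 0, 0, 0]

```text
clock: 2.73
position: [0.6087, -0.0113, 0.0594]
ee_rot: [-0.189, -2.785, -0.029]
force: [0.0, 0.2, -0.2]
width: 0.719
gripper_force: 0.0
```

Request:
step_arm:
  steps:
    - [0, 0, 0, 0, 0, 0]
    - [0, 0, 0, 0, 0, 0]
    - [0, 0, 0, 0, 0, 0]
    - [0, 0, 0, 0, 0, 0]
    - [0, 0, 0, 0, 0, 0]
  gripper: 0.4

```text
clock: 3.15
position: [0.6096, -0.0114, 0.0609]
ee_rot: [-0.189, -2.788, -0.03]
force: [-0.5, 0.6, 0.9]
width: 0.425
gripper_force: 0.0
```

Request:
step_arm:
  steps:
    - [0, 0, 10, 0, 0, 0]
    - [0, 0, 35, 0, 0, 0]
    - [0, 0, 35, 0, 0, 0]
    - [0, 0, 35, 0, 0, 0]
    - [0, 0, 35, 0, 0, 0]
    - [0, 0, 30, 0, 0, 0]
    - [0, 0, 0, 0, 0, 0]

```text
clock: 3.73
position: [0.6117, -0.0119, 0.2477]
ee_rot: [-0.19, -2.797, -0.031]
force: [0.1, -0.8, 1.4]
width: 0.4
gripper_force: 0.0
```

Run:
```python
from plan import *
c,y=PAN["purp"];a,b=20,66
T=pick(c,y,a);L=place(c,y,a,T,80,RACK,RY,b)
plan([(L+[0,0,130],RY,-b),(L,RY,-b)])
```

```text
t 3.7 now [611.7 -11.9 247.7] w 0.4 j [-0.18  0.63  0.28  1.2  -0.18  1.67  1.52]
to [ 618.3 -284.4  240.4] 3.2 -66 | total [   6.6 -272.5   -7.3] [-0.058 -1.491  0.155] | n 14 row [  0.5 -19.5  -0.5] [-0.004 -0.106  0.011]
to [ 618.3 -284.4  110.4] 3.2 -66 | total [   0.    0. -130.] [0. 0. 0.] | n 4 row [  0.    0.  -32.5] [0. 0. 0.]
```

Run:
```python
from plan import *
im,_=snap("wrist");t,_=snap("top");cv2.imwrite("pics/a.png",np.hstack([im[60:360,100:500],cv2.resize(t[140:290,180:380],None,fx=2,fy=2)]))
```

```text
(no output)
```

View pics/a.png

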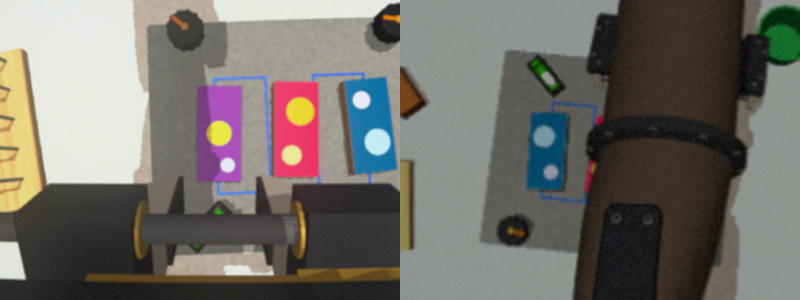

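Run:
```python
from plan import *
s=observe();M=Ro.from_rotvec(s["ee_rot"]).as_matrix();p=s["position"];print(M.round(2))
c=cams.get_calibration("wrist");im=cams.get_image("wrist")
W=np.array(c["world_to_cam"]);print("cam pos",(-W[:3,:3].T@W[:3,3]).round(3),"look",(-W[2,:3]).round(2))
print("tcp px",proj(c,p),"tips",proj(c,[p+M[:,1]*.02,p-M[:,1]*.02]),"grasp",proj(c,p-.019*M[:,2]))
cc,y=PAN["purp"];u=Ro.from_euler('z',y,degrees=True).apply([[.055,.026,0],[.055,-.026,0],[-.055,-.026,0],[-.055,.026,0]])
print("panel exp",proj(c,u+[cc[0]/1e3,cc[1]/1e3,.068]))
# measured corners in crop above -> +(100,60)
q=np.array([(197,180),(241,182),(242,86),(198,85)])+[100,60]
print(onz(c,q,.068)*1000)
```

```text
[[-0.93  0.13 -0.34]
 [ 0.13  0.99  0.04]
 [ 0.34 -0.   -0.94]]
cam pos [ 0.605 -0.009  0.443] look [-0.07  0.01 -1.  ]
tcp px [[317.54292997 230.00023631]] tips [[351.18628126 229.97582855]
 [283.91234551 229.98630376]] grasp [[317.33373989 242.7669649 ]]
panel exp [[341.72067244 243.55250386]
 [294.80820121 243.58905726]
 [295.19580572 145.67150796]
 [341.1774757  145.59173865]]
[[622.01708345 -37.60313834  68.        ]
 [630.78251337  10.4416539   68.        ]
 [524.16890715  26.59064484  68.        ]
 [516.28171216 -22.55203423  68.        ]]
```

The panel hasn't moved, so the fingers closed above it; the pads must start well behind the tips. I'll use less tilt, grip nearer the end, and go down until the tips touch.

Run:
```python
from plan import *
c,y=PAN["purp"];a=14
T=pick(c,y,a,43,80)
plan([(T,y,a)])
```

```text
t 3.9 now [609.2 -11.3 240.7] w 0.405 j [-0.18  0.64  0.28  1.21 -0.18  1.67  1.52]
to [617.2 -13.2  80. ] -7.7 14 | total [   8.    -1.8 -160.7] [-0.012 -0.103  0.001] | n 5 row [  1.6  -0.4 -32.1] [-0.002 -0.021  0.   ]
```

Request:
step_arm:
  steps:
    - [1.6, -0.4, -25, -0.002, -0.021, 0]
    - [1.6, -0.4, -25, -0.002, -0.021, 0]
    - [1.6, -0.4, -25, -0.002, -0.021, 0]
    - [1.6, -0.4, -25, -0.002, -0.021, 0]
    - [1.6, -0.4, -25, -0.002, -0.021, 0]
    - [0, 0, -20, 0, 0, 0]
    - [0, 0, -16, 0, 0, 0]
    - [0, 0, 0, 0, 0, 0]
  gripper: 0.72
  force: 45

```text
clock: 4.55
position: [0.6137, -0.0131, 0.0748]
ee_rot: [-0.195, -2.884, -0.025]
force: [-1.1, 0.7, 0.2]
width: 0.718
gripper_force: 0.0
```

Request:
step_arm:
  steps:
    - [0, 0, -10, 0, 0, 0]
    - [0, 0, -8, 0, 0, 0]
    - [0, 0, -6, 0, 0, 0]
    - [0, 0, 0, 0, 0, 0]

```text
clock: 4.88
position: [0.6166, -0.0133, 0.0542]
ee_rot: [-0.195, -2.891, -0.026]
force: [-0.6, 0.0, 0.2]
width: 0.724
gripper_force: 0.0
```

Request:
step_arm:
  steps:
    - [0, 0, -2, 0, 0, 0]
    - [0, 0, 0, 0, 0, 0]

```text
clock: 5.05
position: [0.6174, -0.0134, 0.0534]
ee_rot: [-0.196, -2.893, -0.026]
force: [-0.1, 0.2, 0.0]
width: 0.718
gripper_force: 0.0
```

Request:
step_arm:
  steps:
    - [0, 0, -2, 0, 0, 0]
    - [0, 0, 0, 0, 0, 0]

```text
clock: 5.22
position: [0.6174, -0.0133, 0.0514]
ee_rot: [-0.196, -2.893, -0.026]
force: [-0.8, 0.1, -0.9]
width: 0.722
gripper_force: 0.0
```

Request:
step_arm:
  steps:
    - [0, 0, -1.5, 0, 0, 0]
    - [0, 0, 0, 0, 0, 0]

```text
clock: 5.38
position: [0.6172, -0.0133, 0.0497]
ee_rot: [-0.196, -2.892, -0.026]
force: [0.2, 0.4, -0.2]
width: 0.721
gripper_force: 0.0
```

Request:
step_arm:
  steps:
    - [0, 0, -1.5, 0, 0, 0]
    - [0, 0, 0, 0, 0, 0]

```text
clock: 5.55
position: [0.6171, -0.0133, 0.0481]
ee_rot: [-0.195, -2.892, -0.026]
force: [0.2, 0.7, -0.3]
width: 0.722
gripper_force: 0.0
```

Request:
step_arm:
  steps:
    - [0, 0, -1.5, 0, 0, 0]
    - [0, 0, 0, 0, 0, 0]

```text
clock: 5.72
position: [0.6171, -0.0133, 0.0465]
ee_rot: [-0.196, -2.892, -0.026]
force: [0.7, 0.7, 0.4]
width: 0.719
gripper_force: 0.0
```

Request:
step_arm:
  steps:
    - [0, 0, -1.5, 0, 0, 0]
    - [0, 0, 0, 0, 0, 0]

```text
clock: 5.88
position: [0.6171, -0.0133, 0.045]
ee_rot: [-0.196, -2.892, -0.026]
force: [-0.9, 0.4, 0.5]
width: 0.724
gripper_force: 0.0
```

Request:
step_arm:
  steps:
    - [0, 0, 0, 0, 0, 0]
    - [0, 0, 0, 0, 0, 0]
    - [0, 0, 0, 0, 0, 0]
    - [0, 0, 0, 0, 0, 0]
    - [0, 0, 0, 0, 0, 0]
  gripper: 0.45

```text
clock: 6.3
position: [0.6173, -0.0133, 0.0453]
ee_rot: [-0.196, -2.892, -0.026]
force: [0.3, 0.7, 0.0]
width: 0.46
gripper_force: 0.0
```

Run:
```python
from plan import *
im,c=snap("scene");w,cw=snap("wrist");s=observe();print(s["width"],proj(c,s["position"]),proj(cw,s["position"]))
cv2.imwrite("pics/b.png",np.hstack([cv2.resize(im[130:230,250:400],(600,400),interpolation=2)[:,100:500],w[:,120:520]]))
```

```text
0.45398320352965715 [[318.3613684  211.84020891]] [[317.57468305 230.22050275]]
```

View pics/b.png

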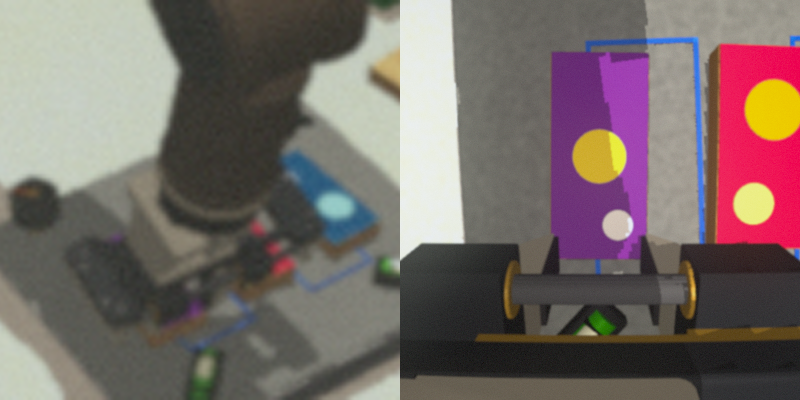

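The fingers still look to be above the panel: open fingertips sit well behind the TCP. I'll reopen and go lower until contact.

Request:
step_arm:
  steps:
    - [0, 0, 0, 0, 0, 0]
    - [0, 0, 0, 0, 0, 0]
    - [0, 0, 0, 0, 0, 0]
    - [0, 0, -2, 0, 0, 0]
    - [0, 0, -2, 0, 0, 0]
    - [0, 0, 0, 0, 0, 0]
  gripper: 0.72

```text
clock: 6.9
position: [0.6169, -0.0133, 0.0407]
ee_rot: [-0.195, -2.892, -0.026]
force: [-0.1, 0.3, 0.0]
width: 0.72
gripper_force: 0.0
```

Request:
step_arm:
  steps:
    - [0, 0, -2, 0, 0, 0]
    - [0, 0, 0, 0, 0, 0]

```text
clock: 7.07
position: [0.617, -0.0133, 0.0388]
ee_rot: [-0.195, -2.892, -0.026]
force: [-1.0, -0.5, -0.0]
width: 0.719
gripper_force: 0.0
```

Request:
step_arm:
  steps:
    - [0, 0, -2, 0, 0, 0]
    - [0, 0, 0, 0, 0, 0]

```text
clock: 7.23
position: [0.6171, -0.0133, 0.0369]
ee_rot: [-0.196, -2.892, -0.026]
force: [0.2, -0.5, -0.8]
width: 0.719
gripper_force: 0.0
```

Request:
step_arm:
  steps:
    - [0, 0, -2, 0, 0, 0]
    - [0, 0, 0, 0, 0, 0]

```text
clock: 7.4
position: [0.617, -0.0133, 0.0349]
ee_rot: [-0.195, -2.892, -0.026]
force: [0.2, -1.0, 0.2]
width: 0.719
gripper_force: 0.0
```

Request:
step_arm:
  steps:
    - [0, 0, -2, 0, 0, 0]
    - [0, 0, 0, 0, 0, 0]

```text
clock: 7.57
position: [0.6171, -0.0133, 0.0329]
ee_rot: [-0.196, -2.892, -0.026]
force: [-1.0, 0.0, 0.4]
width: 0.721
gripper_force: 0.0
```

Request:
step_arm:
  steps:
    - [0, 0, -2, 0, 0, 0]
    - [0, 0, 0, 0, 0, 0]

```text
clock: 7.73
position: [0.6171, -0.0133, 0.0309]
ee_rot: [-0.196, -2.892, -0.026]
force: [0.2, -0.3, 0.0]
width: 0.716
gripper_force: 0.0
```

Request:
step_arm:
  steps:
    - [0, 0, 0, 0, 0, 0]
    - [0, 0, 0, 0, 0, 0]
    - [0, 0, 0, 0, 0, 0]
    - [0, 0, 0, 0, 0, 0]
    - [0, 0, 0, 0, 0, 0]
  gripper: 0.45

```text
clock: 8.15
position: [0.6173, -0.0134, 0.0313]
ee_rot: [-0.196, -2.892, -0.026]
force: [0.2, 0.3, -0.4]
width: 0.553
gripper_force: 45.0
```

```bash
cat >> plan.py <<'E'
def body(L,ryaw,b):
    B=R(ryaw,-b);return min((L+B@np.array([x,0,-66.]))[2] for x in(-37.5,37.5))
E
python3 - <<'E'
from plan import *
c,y=PAN["purp"];s=observe();T=s["position"]*1000;a=14
for b in(60,64,68,72,76):
    L=place(c,y,a,T,80,RACK,RY,b);print(b,L.round(1),"body low",body(L,RY,b).round(1))
b=66;L=place(c,y,a,T,80,RACK,RY,b)
plan([(T+[0,0,190],y,a),(L+[0,0,130],RY,-b),(L,RY,-b)])
E
```

```text
60 [ 654.3 -282.6  109.1] body low 109.6
64 [ 651.9 -282.7  112. ] body low 107.3
68 [ 649.3 -282.9  114.5] body low 104.5
72 [ 646.5 -283.1  116.5] body low 101.3
76 [ 643.6 -283.2  118.1] body low 97.7
t 8.2 now [617.3 -13.4  31.3] w 0.553 j [-0.18  0.75  0.24  1.52 -0.21  1.15  1.56]
to [617.3 -13.4 221.3] -7.7 14 | total [  0.   0. 190.] [-0.001  0.001  0.001] | n 6 row [ 0.   0.  31.7] [-0.  0.  0.]
to [ 650.6 -282.8  243.3] 3.2 -66 | total [  33.3 -269.4   22.1] [-0.055 -1.397  0.158] | n 13 row [  2.6 -20.7   1.7] [-0.004 -0.107  0.012]
to [ 650.6 -282.8  113.3] 3.2 -66 | total [   0.    0. -130.] [0. 0. 0.] | n 4 row [  0.    0.  -32.5] [0. 0. 0.]
```

Request:
step_arm:
  steps:
    - [0, 0, 10, 0, 0, 0]
    - [0, 0, 30, 0, 0, 0]
    - [0, 0, 30, 0, 0, 0]
    - [0, 0, 30, 0, 0, 0]
    - [0, 0, 30, 0, 0, 0]
    - [0, 0, 30, 0, 0, 0]
    - [0, 0, 30, 0, 0, 0]
    - [0, 0, 0, 0, 0, 0]

```text
clock: 8.82
position: [0.6199, -0.0138, 0.2283]
ee_rot: [-0.196, -2.902, -0.028]
force: [0.9, -0.2, -0.7]
width: 0.56
gripper_force: 45.0
```

Run:
```python
from plan import *
c,y=PAN["purp"];a=14;b=72;T=np.array([617.1,-13.4,31.])
L=place(c,y,a,T,80,RACK,RY,b)
plan([(L+[0,0,130],RY,-b),(L,RY,-b)])
```

```text
t 8.8 now [619.9 -13.8 228.3] w 0.56 j [-0.2   0.58  0.28  1.31 -0.17  1.51  1.52]
to [ 646.8 -283.1  246.4] 3.2 -72 | total [  26.9 -269.3   18. ] [-0.062 -1.491  0.152] | n 14 row [  1.9 -19.2   1.3] [-0.004 -0.106  0.011]
to [ 646.8 -283.1  116.4] 3.2 -72 | total [   0.    0. -130.] [0. 0. 0.] | n 4 row [  0.    0.  -32.5] [0. 0. 0.]
```

Request:
step_arm:
  steps:
    - [2.1, -19.2, 1.8, -0.004, -0.106, 0.011]
    - [2.1, -19.2, 1.8, -0.004, -0.106, 0.011]
    - [2.1, -19.2, 1.8, -0.004, -0.106, 0.011]
    - [2.1, -19.2, 1.8, -0.004, -0.106, 0.011]
    - [2.1, -19.2, 1.8, -0.004, -0.106, 0.011]
    - [2.1, -19.2, 1.8, -0.004, -0.106, 0.011]
    - [2.1, -19.2, 1.8, -0.004, -0.106, 0.011]
    - [2.1, -19.2, 1.8, -0.004, -0.106, 0.011]
    - [2.1, -19.2, 1.8, -0.004, -0.106, 0.011]
    - [2.1, -19.2, 1.8, -0.004, -0.106, 0.011]
    - [2.1, -19.2, 1.8, -0.004, -0.106, 0.011]
    - [2.1, -19.2, 1.8, -0.004, -0.106, 0.011]
    - [2.1, -19.2, 1.8, -0.004, -0.106, 0.011]
    - [2.1, -19.2, 1.8, -0.004, -0.106, 0.011]
    - [0, 0, 0, 0, 0, 0]
    - [0, 0, 0, 0, 0, 0]
    - [0, 0, 0, 0, 0, 0]

```text
clock: 10.23
position: [0.6402, -0.1872, 0.2146]
ee_rot: [-0.018, 2.416, 0.074]
force: [0.2, 0.2, -0.7]
width: 0.555
gripper_force: 45.0
```

Run:
```python
from plan import *
c,y=PAN["purp"];a=14;b=72;T=np.array([617.1,-13.4,31.])
L=place(c,y,a,T,80,RACK,RY,b)
plan([(L+[0,0,130],RY,-b),(L,RY,-b)])
im,_=snap("scene");w,_=snap("wrist");cv2.imwrite("pics/d.png",np.hstack([cv2.resize(im[150:300,170:320],(400,400),interpolation=2),w[:,120:520]]))
```

```text
t 10.2 now [ 640.2 -187.2  214.6] w 0.555 j [ 0.88  0.28 -0.59  2.09 -0.77  0.2   2.66]
to [ 646.8 -283.1  246.4] 3.2 -72 | total [  6.5 -95.9  31.8] [-0.024 -0.533  0.009] | n 5 row [  1.3 -19.2   6.4] [-0.005 -0.107  0.002]
to [ 646.8 -283.1  116.4] 3.2 -72 | total [   0.    0. -130.] [0. 0. 0.] | n 4 row [  0.    0.  -32.5] [0. 0. 0.]
```

View pics/d.png

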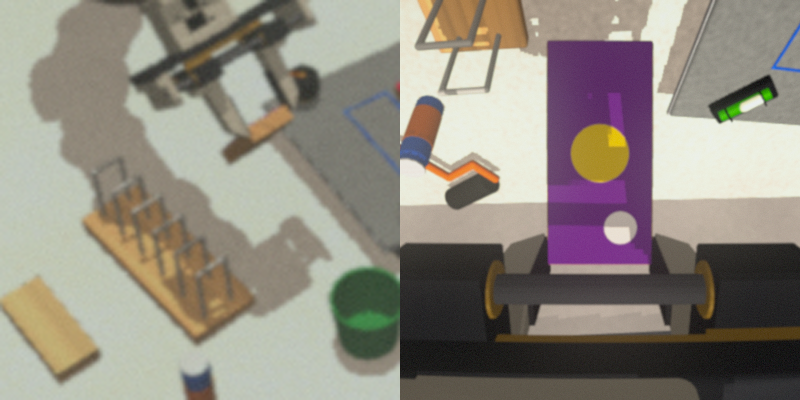

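Forward tilt is limited here: j6 is at 0.20 and the tool has only reached 42°. I'll put the panel back and regrasp it with more backward tilt, so less forward tilt is needed at the rack.

Run:
```python
from plan import *
c,y=PAN["purp"];T=np.array([617.1,-13.4,31.5])
plan([(T+[0,0,150],y,14),(T,y,14)])
```

```text
t 10.3 now [ 640.9 -185.5  214.8] w 0.551 j [ 0.88  0.28 -0.59  2.09 -0.77  0.2   2.66]
to [617.1 -13.4 181.5] -7.7 14 | total [-23.8 172.1 -33.3] [ 0.004  0.972 -0.134] | n 9 row [-2.6 19.1 -3.7] [ 0.     0.108 -0.015]
to [617.1 -13.4  31.5] -7.7 14 | total [   0.    0. -150.] [0. 0. 0.] | n 5 row [  0.   0. -30.] [0. 0. 0.]
```

Request:
step_arm:
  steps:
    - [-2, 14.3, 0, 0, 0.081, -0.011]
    - [-2, 14.3, 0, 0, 0.081, -0.011]
    - [-2, 14.3, 0, 0, 0.081, -0.011]
    - [-2, 14.3, 0, 0, 0.081, -0.011]
    - [-2, 14.3, 0, 0, 0.081, -0.011]
    - [-2, 14.3, 0, 0, 0.081, -0.011]
    - [-2, 14.3, -5, 0, 0.081, -0.011]
    - [-2, 14.3, -5, 0, 0.081, -0.011]
    - [-2, 14.3, -5, 0, 0.081, -0.011]
    - [-2, 14.3, -5, 0, 0.081, -0.011]
    - [-2, 14.3, -5, 0, 0.081, -0.011]
    - [-2, 14.3, -5, 0, 0.081, -0.011]
    - [0, 0, 0, 0, 0, 0]
    - [0, 0, 0, 0, 0, 0]

```text
clock: 11.5
position: [0.6229, -0.0306, 0.1797]
ee_rot: [-0.158, -3.027, -0.052]
force: [-0.7, 0.0, -0.4]
width: 0.553
gripper_force: 45.0
```

Run:
```python
from plan import *
c,y=PAN["purp"];T=np.array([617.1,-13.4,33])
plan([(T+[0,0,20],y,14),(T,y,14)])
```

```text
t 11.5 now [622.9 -30.6 179.7] w 0.553 j [-0.05  0.52  0.06  1.49 -0.07  1.25  1.5 ]
to [617.1 -13.4  53. ] -7.7 14 | total [  -5.8   17.2 -126.7] [-0.012  0.135 -0.027] | n 4 row [ -1.5   4.3 -31.7] [-0.003  0.034 -0.007]
to [617.1 -13.4  33. ] -7.7 14 | total [  0.   0. -20.] [0. 0. 0.] | n 1 row [  0.   0. -20.] [0. 0. 0.]
```

Request:
step_arm:
  steps:
    - [-1.5, 4.3, -10, -0.003, 0.034, -0.007]
    - [-1.5, 4.3, -20, -0.003, 0.034, -0.007]
    - [-1.4, 4.3, -25, -0.003, 0.034, -0.007]
    - [-1.4, 4.3, -25, -0.003, 0.033, -0.006]
    - [0, 0, -25, 0, 0, 0]
    - [0, 0, -21, 0, 0, 0]
    - [0, 0, -10, 0, 0, 0]
    - [0, 0, -8, 0, 0, 0]
    - [0, 0, -2, 0, 0, 0]
    - [0, 0, 0, 0, 0, 0]

```text
clock: 12.33
position: [0.6166, -0.017, 0.0352]
ee_rot: [-0.203, -2.892, -0.025]
force: [0.2, 0.1, -0.1]
width: 0.557
gripper_force: 45.0
```

Request:
step_arm:
  steps:
    - [0, 0, 0, 0, 0, 0]
    - [0, 0, 0, 0, 0, 0]
    - [0, 0, 0, 0, 0, 0]
  gripper: 0.72

```text
clock: 12.58
position: [0.617, -0.0169, 0.0354]
ee_rot: [-0.203, -2.892, -0.026]
force: [0.2, 0.5, 0.2]
width: 0.702
gripper_force: 0.0
```

Request:
step_arm:
  steps:
    - [0, 0, 25, 0.006, 0.05, 0]
    - [0, 0, 25, 0.006, 0.05, 0]
    - [0, 0, 0, 0.006, 0.05, 0]
    - [0, 0, 0, 0.006, 0.05, 0]
    - [0, 0, 0, 0, 0, 0]
    - [0, 0, 0, 0, 0, 0]

```text
clock: 13.08
position: [0.6165, -0.017, 0.0836]
ee_rot: [-0.19, -2.69, -0.038]
force: [-0.5, 1.2, -0.5]
width: 0.719
gripper_force: 0.0
```

Run:
```python
from plan import *
c,y=PAN["purp"];a=26
cw=cams.get_calibration("wrist");im=cams.get_image("wrist")[:,:,::-1]
import find
h,s,v=find.masks(im);m=(h>135)&(h<165)&(s>90)
print(find.rect(cw,cv2.morphologyEx(m.astype(np.uint8),cv2.MORPH_CLOSE,np.ones((25,25))),.067,np.array([318,180])) )
ys,xs=np.where(m);print(xs.min(),xs.max(),ys.min(),ys.max())
T=pick(c,y,a,43,80)
plan([(T,y,a)]);cv2.imwrite("pics/e.png",im)
```

```text
{'c': (576, -10), 'wh': (51, 110), 'longdeg': -8.0, 'area': 10945}
0 639 0 399
t 13.1 now [616.3 -16.9  84. ] w 0.717 j [-0.05  0.83  0.07  1.25 -0.1   1.51  1.46]
to [617.2 -13.2  80. ] -7.7 26 | total [ 0.9  3.7 -4. ] [0.005 0.008 0.006] | n 1 row [ 0.9  3.7 -4. ] [0.005 0.008 0.006]
```

Request:
step_arm:
  steps:
    - [-8, 1, 0, 0, 0, 0]
    - [-7, 1, 0, 0, 0, 0]
    - [0, 0, -20, 0, 0, 0]
    - [0, 0, -20, 0, 0, 0]
    - [0, 0, -9, 0, 0, 0]
    - [0, 0, -2, 0, 0, 0]
    - [0, 0, 0, 0, 0, 0]

```text
clock: 13.72
position: [0.6007, -0.0147, 0.0333]
ee_rot: [-0.19, -2.689, -0.038]
force: [-0.3, -0.0, 1.2]
width: 0.724
gripper_force: 0.0
```

Request:
step_arm:
  steps:
    - [0, 0, -2, 0, 0, 0]
    - [0, 0, 0, 0, 0, 0]

```text
clock: 13.88
position: [0.6018, -0.0148, 0.032]
ee_rot: [-0.19, -2.691, -0.038]
force: [0.3, 0.4, 0.1]
width: 0.722
gripper_force: 0.0
```

Request:
step_arm:
  steps:
    - [0, 0, -2, 0, 0, 0]
    - [0, 0, 0, 0, 0, 0]

```text
clock: 14.05
position: [0.6015, -0.0148, 0.0295]
ee_rot: [-0.19, -2.69, -0.038]
force: [-0.1, -0.7, 0.3]
width: 0.722
gripper_force: 0.0
```

Request:
step_arm:
  steps:
    - [0, 0, 0, 0, 0, 0]
    - [0, 0, 0, 0, 0, 0]
    - [0, 0, 0, 0, 0, 0]
    - [0, 0, 0, 0, 0, 0]
  gripper: 0.45

```text
clock: 14.38
position: [0.6013, -0.0148, 0.0294]
ee_rot: [-0.19, -2.69, -0.038]
force: [0.9, -0.6, 1.2]
width: 0.561
gripper_force: 45.0
```

Run:
```python
from plan import *
c,y=(576,-10),-8;T=np.array([601.4,-14.8,29.5]);a=25.7
U=np.array([0,0,1])
for b in(40,45,50):
    L=place(c,y,a,T,91,RACK,-4,b,gap=32);print(b,L.round(1),"body low",body(L,-4,b).round(1))
b=45;L=place(c,y,a,T,91,RACK,-4,b,gap=32)
H=np.array([L[0],L[1],230])
plan([(T+40*U,y,a),(T+[0,0,190],y,0),(H,-4,0),(H,-4,-b),(L+30*U,-4,-b),(L,-4,-b)])
```

```text
40 [ 664.1 -299.2  115.2] body low 141.7
45 [ 663.  -299.1  119.5] body low 139.7
50 [ 661.6 -299.   123.3] body low 137.0
t 14.4 now [601.3 -14.8  29.4] w 0.561 j [-0.05  0.86  0.06  1.33 -0.1   1.4   1.47]
to [601.4 -14.8  69.5] -8 25.7 | total [ 0.1 -0.  40.1] [0.004 0.002 0.001] | n 2 row [ 0.  -0.  20.1] [0.002 0.001 0.   ]
to [601.4 -14.8 219.5] -8 0 | total [  0.   0. 150.] [-0.062 -0.444 -0.   ] | n 5 row [ 0.  0. 30.] [-0.012 -0.089 -0.   ]
to [ 663.  -299.1  230. ] -4 0 | total [  61.6 -284.3   10.5] [0.   0.   0.07] | n 9 row [  6.8 -31.6   1.2] [0.    0.    0.008]
to [ 663.  -299.1  230. ] -4 -45 | total [0. 0. 0.] [-0.055 -0.783 -0.   ] | n 7 row [0. 0. 0.] [-0.008 -0.112 -0.   ]
to [ 663.  -299.1  149.5] -4 -45 | total [  0.    0.  -80.5] [0. 0. 0.] | n 3 row [  0.    0.  -26.8] [0. 0. 0.]
to [ 663.  -299.1  119.5] -4 -45 | total [  0.   0. -30.] [0. 0. 0.] | n 1 row [  0.   0. -30.] [0. 0. 0.]
```

Request:
step_arm:
  steps:
    - [0, 0, 15, 0, 0, 0]
    - [0, 0, 25, 0, 0, 0]
    - [0, 0, 30, -0.011, -0.074, 0]
    - [0, 0, 30, -0.011, -0.074, 0]
    - [0, 0, 30, -0.01, -0.074, 0]
    - [0, 0, 30, -0.01, -0.074, 0]
    - [0, 0, 30, -0.01, -0.074, 0]
    - [0, 0, 5, -0.01, -0.074, 0]
    - [0, 0, 0, 0, 0, 0]

```text
clock: 15.13
position: [0.6008, -0.0144, 0.2293]
ee_rot: [0.221, 3.122, -0.002]
force: [0.5, -0.6, -1.0]
width: 0.557
gripper_force: 45.0
```

Request:
step_arm:
  steps:
    - [6.2, -27.3, 1, 0, 0, 0.007]
    - [6.2, -27.3, 1, 0, 0, 0.007]
    - [6.2, -27.3, 1, 0, 0, 0.007]
    - [6.2, -27.3, 1, 0, 0, 0.007]
    - [6.2, -27.3, 1, 0, 0, 0.007]
    - [6.2, -27.3, 1, 0, 0, 0.007]
    - [6.2, -27.3, 1, 0, 0, 0.007]
    - [6.2, -27.3, 1, 0, 0, 0.007]
    - [6.2, -27.3, 1, 0, 0, 0.007]
    - [6.2, -27.3, 1, 0, 0, 0.007]
    - [0, 0, 0, 0, 0, 0]
    - [0, 0, 0, 0, 0, 0]

```text
clock: 16.13
position: [0.6622, -0.2902, 0.2329]
ee_rot: [-0.118, -3.138, 0.004]
force: [0.2, 1.5, -1.2]
width: 0.558
gripper_force: 45.0
```

Request:
step_arm:
  steps:
    - [0, 0, 0, -0.005, -0.071, 0]
    - [0, 0, 0, -0.005, -0.071, 0]
    - [0, 0, 0, -0.005, -0.071, 0]
    - [0, 0, 0, -0.005, -0.071, 0]
    - [0, 0, 0, -0.005, -0.071, 0]
    - [0, 0, 0, -0.005, -0.071, 0]
    - [0, 0, 0, -0.005, -0.071, 0]
    - [0, 0, 0, -0.005, -0.071, 0]
    - [0, 0, 0, -0.005, -0.071, 0]
    - [0, 0, 0, -0.005, -0.071, 0]
    - [0, 0, 0, -0.005, -0.071, 0]
    - [0, 0, 0, 0, 0, 0]
    - [0, 0, 0, 0, 0, 0]

```text
clock: 17.22
position: [0.6634, -0.287, 0.2323]
ee_rot: [0.087, 2.389, -0.028]
force: [-0.1, -1.3, -0.4]
width: 0.559
gripper_force: 45.0
```

Run:
```python
from plan import *
U=np.array([0,0,1]);L=np.array([663,-287.6,119.5])
plan([(L+80*U,-4,-45),(L,-4,-45)])
```

```text
t 17.2 now [ 663.4 -287.   232.3] w 0.559 j [ 0.85  0.32 -0.45  1.99 -0.71  0.21  2.62]
to [ 663.  -287.6  199.5] -4 -45 | total [ -0.4  -0.6 -32.8] [-0.007 -0.034  0.001] | n 1 row [ -0.4  -0.6 -32.8] [-0.007 -0.034  0.001]
to [ 663.  -287.6  119.5] -4 -45 | total [  0.   0. -80.] [0. 0. 0.] | n 3 row [  0.    0.  -26.7] [0. 0. 0.]
```

Request:
step_arm:
  steps:
    - [0, 0, -16, 0, 0, 0]
    - [0, 0, -16, 0, 0, 0]
    - [0, 0, -16, 0, 0, 0]
    - [0, 0, -16, 0, 0, 0]
    - [0, 0, -16, 0, 0, 0]
    - [0, 0, 0, 0, 0, 0]
    - [0, 0, 0, 0, 0, 0]

```text
clock: 17.8
position: [0.6678, -0.2922, 0.1686]
ee_rot: [0.077, 2.417, -0.01]
force: [-0.4, 0.9, -1.1]
width: 0.559
gripper_force: 45.0
```

Run:
```python
from plan import *
L=np.array([663,-287.6,119.5])
plan([(L,-4,-45)])
s=observe();print(Ro.from_rotvec(s["ee_rot"]).as_matrix()[:,2])
im,_=snap("scene");w,_=snap("wrist");cv2.imwrite("pics/f.png",np.hstack([cv2.resize(im[150:300,170:320],(400,400),interpolation=2),w[:,120:520]]))
```

```text
t 17.8 now [ 667.8 -292.2  168.6] w 0.559 j [ 0.9   0.43 -0.52  2.01 -0.77  0.12  2.74]
to [ 663.  -287.6  119.5] -4 -45 | total [ -4.8   4.6 -49.1] [-0.018 -0.061 -0.012] | n 2 row [ -2.4   2.3 -24.5] [-0.009 -0.031 -0.006]
[ 0.66109427 -0.02837071 -0.74976627]
```

View pics/f.png

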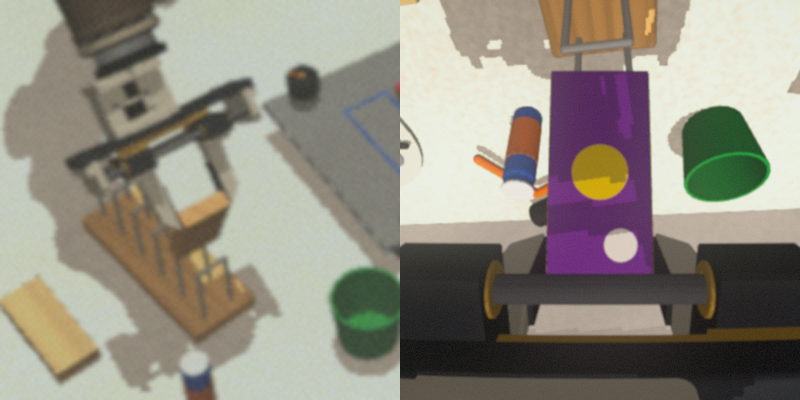

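The purple panel hangs over the far slot with j6 and j7 at their limits, so this tilt can't go lower. New approach: ease the tilt to 30°, dip the lower end into the slot, loosen the grip, and pull back so the rear wire pivots the panel upright.

Request:
step_arm:
  steps:
    - [2, 1, 3, 0.003, 0.03, 0]
    - [2, 1, 3, 0.003, 0.04, 0]
    - [2, 1, 2, 0.003, 0.04, 0]
    - [2, 1, 0, 0.003, 0.04, 0]
    - [2, 1, 0, 0.003, 0.04, 0]
    - [2, 0, 0, 0, 0.01, 0]
    - [2, 0, 0, 0, 0, 0]
    - [0, 0, 0, 0, 0, 0]
    - [0, 0, 0, 0, 0, 0]

```text
clock: 18.65
position: [0.6802, -0.2878, 0.1761]
ee_rot: [0.089, 2.616, 0.0]
force: [1.2, -0.2, -1.6]
width: 0.562
gripper_force: 45.0
```

Run:
```python
from plan import *
plan([((682,-287,160),-4,-30),((682,-287,134),-4,-30)])
```

```text
t 18.6 now [ 680.2 -287.8  176.1] w 0.562 j [ 0.4   0.4   0.04  1.84 -0.49  0.47  2.33]
to [ 682. -287.  160.] -4 -30 | total [  1.8   0.8 -16.1] [-0.017  0.001 -0.006] | n 1 row [  1.8   0.8 -16.1] [-0.017  0.001 -0.006]
to [ 682. -287.  134.] -4 -30 | total [  0.   0. -26.] [0. 0. 0.] | n 1 row [  0.   0. -26.] [0. 0. 0.]
```

Request:
step_arm:
  steps:
    - [1, 0.8, -10, -0.017, 0, -0.006]
    - [0.8, 0, -10, 0, 0, 0]
    - [0, 0, -8, 0, 0, 0]
    - [0, 0, -8, 0, 0, 0]
    - [0, 0, -5, 0, 0, 0]
    - [0, 0, 0, 0, 0, 0]
    - [0, 0, 0, 0, 0, 0]

```text
clock: 19.23
position: [0.6823, -0.2873, 0.1351]
ee_rot: [0.092, 2.616, -0.024]
force: [0.3, 0.3, -0.5]
width: 0.564
gripper_force: 45.0
```

Run:
```python
from plan import *
plan([((676,-287,134),-4,-30)]);print(observe()["force"])
im,_=snap("scene");w,_=snap("wrist");cv2.imwrite("pics/g.png",np.hstack([cv2.resize(im[190:290,190:290],(400,400),interpolation=2),w[:,120:520]]))
```

```text
t 19.2 now [ 682.3 -287.3  135.1] w 0.564 j [ 0.41  0.45  0.01  1.88 -0.52  0.36  2.36]
to [ 676. -287.  134.] -4 -30 | total [-6.3  0.3 -1.1] [-0.  0.  0.] | n 1 row [-6.3  0.3 -1.1] [-0.  0.  0.]
[ 0.31378082  0.31128269 -0.48419143]
```

View pics/g.png

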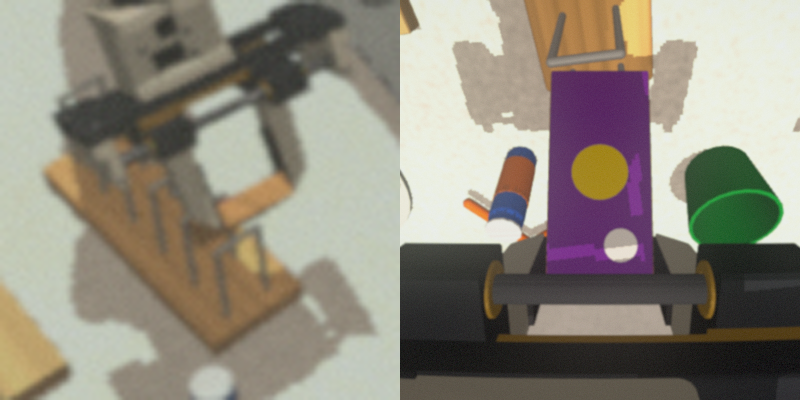

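The panel's lower end is just inside the far slot, in front of the second-last loop (wrist view, loop at about (590,60)). Loosen to 10 N and pull back.

Request:
step_arm:
  steps:
    - [0, 0, 0, 0, 0, 0]
    - [0, 0, 0, 0, 0, 0]
    - [-3, 0, 0, 0, 0, 0]
    - [-3, 0, 0, 0, 0, 0]
    - [-4, 0, 1, 0, 0, 0]
    - [-4, 0, 1, 0, 0, 0]
    - [-4, 0, 1, 0, 0, 0]
  force: 10

```text
clock: 19.92
position: [0.6644, -0.287, 0.139]
ee_rot: [0.091, 2.615, -0.025]
force: [0.9, 0.2, -0.3]
width: 0.562
gripper_force: 10.0
```

Request:
step_arm:
  steps:
    - [-4, 0, 0, 0, 0, 0]
    - [-4, 0, 0, 0, 0, 0]
    - [-4, 0, 0, 0, 0, 0]
    - [-4, 0, 0, 0, 0, 0]

```text
clock: 20.25
position: [0.6481, -0.287, 0.1385]
ee_rot: [0.091, 2.616, -0.025]
force: [0.7, -0.3, -0.4]
width: 0.566
gripper_force: 10.0
```

Run:
```python
from plan import *
plan([((637,-287,137),-4,-30)]);print(observe()["force"])
im,_=snap("scene");w,_=snap("wrist");cv2.imwrite("pics/g2.png",np.hstack([cv2.resize(im[190:290,190:290],(400,400),interpolation=2),w[:,120:520]]))
```

```text
t 20.2 now [ 648.1 -287.   138.5] w 0.566 j [ 0.47  0.4  -0.03  1.95 -0.54  0.34  2.41]
to [ 637. -287.  137.] -4 -30 | total [-11.1   0.   -1.5] [ 0.     0.001 -0.   ] | n 1 row [-11.1   0.   -1.5] [ 0.     0.001 -0.   ]
[ 0.73929343 -0.25735243 -0.43914189]
```

View pics/g2.png

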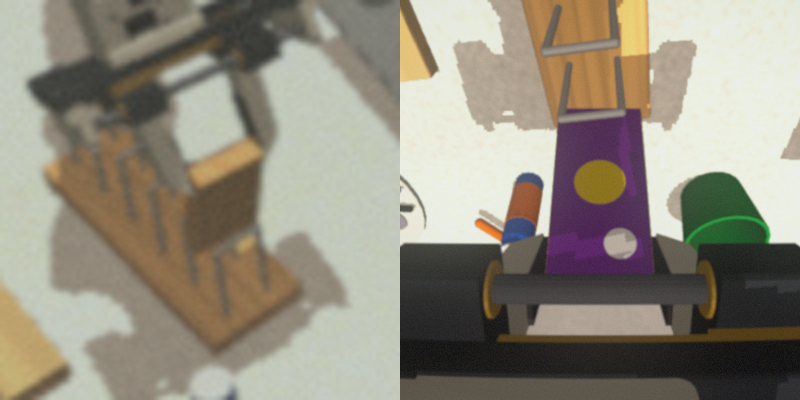

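The pivot works: the rear wire holds the lower end and the panel is swinging upright. Finish the swing, lower and release.

Request:
step_arm:
  steps:
    - [-4, 0, -1, 0, 0, 0]
    - [-4, 0, -1, 0, 0, 0]
    - [-3, 0, -1, 0, 0, 0]
    - [-3, 0, -2, 0, 0, 0]
    - [-1, 0, -6, 0, 0, 0]
    - [0, 0, -8, 0, 0, 0]
    - [0, 0, -8, 0, 0, 0]
    - [0, 0, -8, 0, 0, 0]
    - [0, 0, -8, 0, 0, 0]
    - [0, 0, 0, 0, 0, 0]

```text
clock: 21.18
position: [0.6324, -0.2865, 0.0929]
ee_rot: [0.092, 2.619, -0.023]
force: [0.4, 0.7, -2.1]
width: 0.564
gripper_force: 10.0
```

Request:
step_arm:
  steps:
    - [0, 0, -4, 0, 0, 0]
    - [0, 0, -3, 0, 0, 0]
    - [0, 0, 0, 0, 0, 0]

```text
clock: 21.43
position: [0.6331, -0.2868, 0.0877]
ee_rot: [0.091, 2.617, -0.024]
force: [1.1, -0.3, -1.2]
width: 0.566
gripper_force: 10.0
```

Request:
step_arm:
  steps:
    - [0, 0, -2, 0, 0, 0]
    - [0, 0, 0, 0, 0, 0]

```text
clock: 21.6
position: [0.6336, -0.2869, 0.0865]
ee_rot: [0.091, 2.616, -0.025]
force: [-0.8, -0.2, -1.8]
width: 0.565
gripper_force: 10.0
```

Request:
step_arm:
  steps:
    - [0, 0, 0, 0, 0, 0]
    - [0, 0, 0, 0, 0, 0]
    - [0, 0, 0, 0, 0, 0]
    - [0, 0, 0, 0, 0, 0]
  gripper: 0.75

```text
clock: 21.93
position: [0.6339, -0.287, 0.0869]
ee_rot: [0.091, 2.615, -0.025]
force: [-0.2, -0.1, 0.4]
width: 0.745
gripper_force: 0.0
```

Request:
step_arm:
  steps:
    - [-3, 0, 10, 0, 0, 0]
    - [-5, 0, 25, 0, 0, 0]
    - [-5, 0, 30, 0, 0, 0]
    - [-5, 0, 30, 0, 0, 0]
    - [0, 0, 30, 0.01, 0.09, 0]
    - [0, 0, 10, 0.01, 0.09, 0]
    - [0, 0, 0, 0.01, 0.09, 0]
    - [0, 0, 0, 0.01, 0.09, 0]
    - [0, 0, 0, 0.01, 0.09, 0]
    - [0, 0, 0, 0, 0.06, 0]
    - [0, 0, 0, 0, 0, 0]

```text
clock: 22.85
position: [0.6183, -0.2848, 0.2194]
ee_rot: [0.11, 3.123, 0.022]
force: [0.3, 1.6, -0.5]
width: 0.749
gripper_force: 0.0
```

Run:
```python
from plan import *
c,y=PAN["crim"];a=26;T=pick(c,y,a,26,29.5)
plan([(T+[0,0,200],y,0),(T+[0,0,55],y,a),(T,y,a)])
im,_=snap("scene");cv2.imwrite("pics/h1.png",cv2.resize(im[190:290,190:290],(400,400),interpolation=2))
```

```text
t 22.9 now [ 618.3 -284.8  219.4] w 0.749 j [ 0.2   0.51  0.26  1.41 -0.15  1.22  1.98]
to [606.4  77.2 229.5] -7.0 0 | total [-11.9 362.1  10.1] [-0.013  0.018 -0.051] | n 11 row [-1.1 32.9  0.9] [-0.001  0.002 -0.005]
to [606.4  77.2  84.5] -7.0 26 | total [   0.    0. -145.] [ 0.055  0.45  -0.   ] | n 5 row [  0.   0. -29.] [ 0.011  0.09  -0.   ]
to [606.4  77.2  29.5] -7.0 26 | total [  0.   0. -55.] [0. 0. 0.] | n 2 row [  0.    0.  -27.5] [0. 0. 0.]
```

View pics/h1.png

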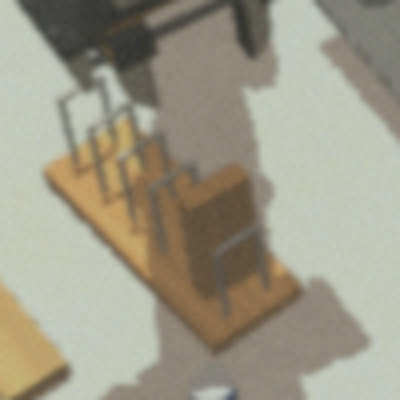

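Purple stands upright in the far slot. Crimson next, which will go in the middle slot.

Request:
step_arm:
  steps:
    - [-1.1, 30.2, 0.9, -0.001, 0.002, -0.004]
    - [-1.1, 30.2, 0.9, -0.001, 0.002, -0.004]
    - [-1.1, 30.2, 0.9, -0.001, 0.002, -0.004]
    - [-1.1, 30.2, 0.9, -0.001, 0.002, -0.004]
    - [-1.1, 30.2, 0.9, -0.001, 0.002, -0.004]
    - [-1.1, 30.2, 0.9, -0.001, 0.002, -0.004]
    - [-1.1, 30.2, 0.9, -0.001, 0.002, -0.004]
    - [-1.1, 30.2, 0.9, -0.001, 0.002, -0.004]
    - [-1.1, 30.2, 0.9, -0.001, 0.002, -0.004]
    - [-1, 30.2, 0.9, -0.001, 0.002, -0.004]
    - [-0.5, 30, 0.9, 0, 0, -0.004]
    - [0, 30, 0, 0, 0, -0.004]
    - [0, 0, 0, 0, 0, 0]
    - [0, 0, 0, 0, 0, 0]
  gripper: 0.72
  force: 45

```text
clock: 24.07
position: [0.6038, 0.0771, 0.2299]
ee_rot: [0.186, 3.135, 0.007]
force: [-0.2, -0.6, -0.0]
width: 0.721
gripper_force: 0.0
```

Request:
step_arm:
  steps:
    - [0, 0, -20, 0.011, 0.075, 0]
    - [0, 0, -25, 0.011, 0.075, 0]
    - [0, 0, -25, 0.011, 0.075, 0]
    - [0, 0, -25, 0.01, 0.075, 0]
    - [0, 0, -25, 0.01, 0.075, 0]
    - [0, 0, -25, 0.01, 0.075, 0]
    - [0, 0, 0, 0, 0, 0]
    - [0, 0, 0, 0, 0, 0]

```text
clock: 24.73
position: [0.6034, 0.0729, 0.0812]
ee_rot: [-0.17, -2.678, -0.05]
force: [0.1, -0.7, 1.4]
width: 0.72
gripper_force: 0.0
```

Run:
```python
from plan import *
import find
cw=cams.get_calibration("wrist");im=cams.get_image("wrist")[:,:,::-1]
h,s,v=find.masks(im);m=((h>165)|(h<4))&(s>120)
r=find.rect(cw,cv2.morphologyEx(m.astype(np.uint8),cv2.MORPH_CLOSE,np.ones((25,25))),.067,np.array([318,170]));print(r)
c,y=PAN["crim"];a=26;T=pick(c,y,a,26,29.5)
plan([(T,y,a)])
```

```text
None
t 24.8 now [604.7  73.7  84.3] w 0.722 j [-0.21  0.82  0.15  1.28 -0.21  1.5   1.43]
to [606.4  77.2  29.5] -7.0 26 | total [  1.7   3.5 -54.8] [-0.009  0.001  0.005] | n 2 row [  0.9   1.8 -27.4] [-0.005  0.001  0.003]
```

Request:
step_arm:
  steps:
    - [0.9, 1.7, -18, -0.005, 0, 0.003]
    - [0.8, 1.7, -18, -0.004, 0, 0.002]
    - [0, 0, -10, 0, 0, 0]
    - [0, 0, -5, 0, 0, 0]
    - [0, 0, -4, 0, 0, 0]
    - [0, 0, 0, 0, 0, 0]
    - [0, 0, 0, 0, 0, 0]

```text
clock: 25.37
position: [0.607, 0.0787, 0.0307]
ee_rot: [-0.161, -2.686, -0.039]
force: [-0.0, 0.3, -0.5]
width: 0.721
gripper_force: 0.0
```

Request:
step_arm:
  steps:
    - [0, 0, 0, 0, 0, 0]
    - [0, 0, 0, 0, 0, 0]
    - [0, 0, 0, 0, 0, 0]
    - [0, 0, 0, 0, 0, 0]
    - [0, 0, 0, 0, 0, 0]
  gripper: 0.45

```text
clock: 25.78
position: [0.6068, 0.0787, 0.0299]
ee_rot: [-0.161, -2.685, -0.039]
force: [1.1, -0.4, 3.9]
width: 0.561
gripper_force: 45.0
```

Request:
step_arm:
  steps:
    - [0, 0, 15, 0, 0, 0]
    - [0, 0, 25, 0, 0, 0]
    - [0, 0, 30, -0.009, -0.075, 0]
    - [0, 0, 30, -0.009, -0.075, 0]
    - [0, 0, 30, -0.009, -0.075, 0]
    - [0, 0, 30, -0.009, -0.075, 0]
    - [0, 0, 30, -0.009, -0.075, 0]
    - [0, 0, 5, -0.009, -0.075, 0]
    - [0, 0, 0, 0, 0, 0]

```text
clock: 26.53
position: [0.6057, 0.0799, 0.229]
ee_rot: [0.185, 3.128, 0.007]
force: [-0.2, -0.3, -1.1]
width: 0.561
gripper_force: 45.0
```

Request:
step_arm:
  steps:
    - [-0.4, -26.4, 0.5, 0, 0, 0.004]
    - [-0.4, -26.4, 0.5, 0, 0, 0.004]
    - [-0.4, -26.4, 0.5, 0, 0, 0.004]
    - [-0.4, -26.4, 0.5, 0, 0, 0.004]
    - [-0.4, -26.4, 0.5, 0, 0, 0.004]
    - [-0.4, -26.4, 0.5, 0, 0, 0.004]
    - [-0.4, -26.4, 0.5, 0, 0, 0.004]
    - [-0.4, -26.4, 0.5, 0, 0, 0.004]
    - [-0.4, -26.4, 0.5, 0, 0, 0.004]
    - [-0.4, -26.4, 0.5, 0, 0, 0.004]
    - [-0.4, -26.4, 0.5, 0, 0, 0.004]
    - [-0.4, -26.4, 0.5, 0, 0, 0.004]
    - [-0.4, -26.4, 0.5, 0, 0, 0.004]
    - [-0.4, -26.4, 0.5, 0, 0, 0.004]
    - [0, 0, 0, 0, 0, 0]
    - [0, 0, 0, 0, 0, 0]

```text
clock: 27.87
position: [0.5995, -0.2929, 0.2302]
ee_rot: [-0.106, -3.136, -0.003]
force: [0.2, 0.7, -2.9]
width: 0.558
gripper_force: 45.0
```

Request:
step_arm:
  steps:
    - [0, 0, 0, -0.004, -0.07, 0]
    - [0, 0, 0, -0.005, -0.07, 0]
    - [0, 0, 0, -0.005, -0.07, 0]
    - [0, 0, 0, -0.005, -0.07, 0]
    - [0, 0, 0, -0.005, -0.07, 0]
    - [0, 0, 0, -0.005, -0.07, 0]
    - [0, 0, 0, -0.005, -0.07, 0]
    - [0, 0, 0, 0, 0, 0]
    - [0, 0, 0, 0, 0, 0]

```text
clock: 28.62
position: [0.5998, -0.2894, 0.2306]
ee_rot: [0.084, 2.653, -0.02]
force: [0.5, 0.6, -0.5]
width: 0.562
gripper_force: 45.0
```

Run:
```python
from plan import *
plan([((602,-291.5,175),-4,-28),((602,-291.5,134),-4,-28)])
```

```text
t 28.6 now [ 599.8 -289.4  230.6] w 0.562 j [ 0.37  0.24  0.14  1.9  -0.43  0.59  2.31]
to [ 602.  -291.5  175. ] -4 -28 | total [  2.2  -2.1 -55.6] [-0.001 -0.001 -0.007] | n 2 row [  1.1  -1.  -27.8] [-0.    -0.    -0.003]
to [ 602.  -291.5  134. ] -4 -28 | total [  0.   0. -41.] [0. 0. 0.] | n 2 row [  0.    0.  -20.5] [0. 0. 0.]
```

Request:
step_arm:
  steps:
    - [1.5, -1, -20, 0, 0, -0.004]
    - [1.5, -1, -20, 0, 0, -0.003]
    - [0, 0, -16, 0, 0, 0]
    - [0, 0, -16, 0, 0, 0]
    - [0, 0, -14, 0, 0, 0]
    - [0, 0, -10, 0, 0, 0]
    - [0, 0, 0, 0, 0, 0]
    - [0, 0, 0, 0, 0, 0]

```text
clock: 29.28
position: [0.6047, -0.2921, 0.1352]
ee_rot: [0.092, 2.65, -0.023]
force: [0.2, -0.7, -1.4]
width: 0.558
gripper_force: 45.0
```

Request:
step_arm:
  steps:
    - [0, 0, 0, 0, 0, 0]
    - [0, 0, 0, 0, 0, 0]
    - [-3, 0, 0, 0, 0, 0]
    - [-3, 0, 0, 0, 0, 0]
    - [-4, 0, 1, 0, 0, 0]
    - [-4, 0, 1, 0, 0, 0]
    - [-4, 0, 1, 0, 0, 0]
    - [-4, 0, 0, 0, 0, 0]
    - [-4, 0, 0, 0, 0, 0]
    - [-4, 0, 0, 0, 0, 0]
    - [-4, 0, 0, 0, 0, 0]
  force: 10

```text
clock: 30.2
position: [0.5699, -0.2928, 0.1394]
ee_rot: [0.092, 2.648, -0.026]
force: [0.5, -0.4, -0.8]
width: 0.563
gripper_force: 10.0
```

Request:
step_arm:
  steps:
    - [-4, 0, -1, 0, 0, 0]
    - [-4, 0, -1, 0, 0, 0]
    - [-3, 0, -1, 0, 0, 0]
    - [-3, 0, -2, 0, 0, 0]
    - [-2, 0, -2, 0, 0, 0]
    - [0, 0, 0, 0, 0, 0]

```text
clock: 30.7
position: [0.5529, -0.2928, 0.1305]
ee_rot: [0.094, 2.65, -0.025]
force: [0.9, 0.6, -2.1]
width: 0.565
gripper_force: 10.0
```

Run:
```python
from plan import *
plan([((592.5,-289,190),-4,-28)]);print(observe()["force"])
im,_=snap("scene");w,_=snap("wrist");cv2.imwrite("pics/i.png",np.hstack([cv2.resize(im[190:290,190:290],(400,400),interpolation=2),w[:,120:520]]))
```

```text
t 30.7 now [ 552.9 -292.8  130.5] w 0.565 j [ 0.56  0.31 -0.02  2.1  -0.63  0.35  2.59]
to [ 592.5 -289.   190. ] -4 -28 | total [39.6  3.8 59.5] [0.001 0.001 0.001] | n 2 row [19.8  1.9 29.7] [0.001 0.    0.001]
[ 0.85291884  0.61701981 -2.11626003]
```

View pics/i.png

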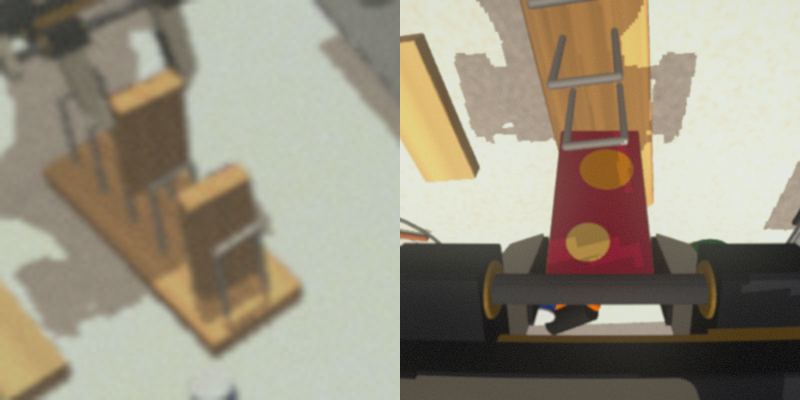

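Crimson is upright in the middle slot. I'll lift it straight out and set it down in the next slot further away, which leaves the middle slot free for blue.

Request:
step_arm:
  steps:
    - [0, 0, 0, 0, 0, 0]
    - [0, 0, 0, 0, 0, 0]
    - [0, 0, 15, 0, 0, 0]
    - [0, 0, 20, 0, 0, 0]
    - [0, 0, 20, 0, 0, 0]
    - [10, 1, 5, 0, 0, 0]
    - [10, 1, 0, 0, 0, 0]
    - [10, 1, 0, 0, 0, 0]
    - [9.5, 0.8, 0, 0, 0, 0]
    - [0, 0, 0, 0, 0, 0]
    - [0, 0, 0, 0, 0, 0]
  force: 25

```text
clock: 31.72
position: [0.5935, -0.2882, 0.1901]
ee_rot: [0.091, 2.651, -0.024]
force: [-1.3, -0.6, -2.0]
width: 0.56
gripper_force: 25.0
```

Run:
```python
from plan import *
plan([((592.5,-289,90),-4,-28)])
im,c=snap("wrist")
import find
h,s,v=find.masks(im);m=((h>165)|(h<4))&(s>100);ys,xs=np.where(m[100:280,240:400]);print("panel rows",ys.min()+100,"cols",xs.min()+240,xs.max()+240)
# front loop (rack x=60) & rear loop (x=20) tops projected
u=lambda x,y:Ro.from_euler('z',RY,degrees=True).apply([x,y,0])/1000+[RACK[0]/1e3,RACK[1]/1e3,.0945]
print(proj(c,[u(20,-20),u(20,20),u(60,-20),u(60,20)]))
```

```text
t 31.7 now [ 593.5 -288.2  190.1] w 0.56 j [ 0.41  0.27  0.09  1.97 -0.48  0.49  2.37]
to [ 592.5 -289.    90. ] -4 -28 | total [  -1.    -0.8 -100.1] [ 0.001  0.    -0.001] | n 3 row [ -0.3  -0.3 -33.4] [ 0.  0. -0.]
panel rows 130 cols 265 374
[[287.75983774 100.14790406]
 [342.57432845  93.80816826]
 [297.03806102 145.21066152]
 [346.53292527 140.07938561]]
```

Request:
step_arm:
  steps:
    - [-0.5, -0.4, -15, 0, 0, 0]
    - [-0.5, -0.4, -12, 0, 0, 0]
    - [0, 0, -8, 0, 0, 0]
    - [0, 0, -8, 0, 0, 0]
    - [0, 0, 0, 0, 0, 0]

```text
clock: 32.18
position: [0.596, -0.2903, 0.1513]
ee_rot: [0.092, 2.642, -0.028]
force: [2.7, 2.1, 10.8]
width: 0.565
gripper_force: 25.0
```

Request:
step_arm:
  steps:
    - [0, 0, -8, 0, 0, 0]
    - [0, 0, -8, 0, 0, 0]
    - [0, 0, 0, 0, 0, 0]

```text
clock: 32.43
position: [0.6012, -0.2902, 0.1399]
ee_rot: [0.088, 2.633, -0.031]
force: [9.8, 5.2, 25.0]
width: 0.561
gripper_force: 25.0
```

Request:
step_arm:
  steps:
    - [0, 0, -10, 0, 0, 0]
    - [0, 0, -10, 0, 0, 0]
    - [0, 0, -10, 0, 0, 0]
    - [0, 0, 0, 0, 0, 0]

```text
clock: 32.77
position: [0.5995, -0.2885, 0.1073]
ee_rot: [0.086, 2.638, -0.027]
force: [0.4, 0.5, -0.8]
width: 0.472
gripper_force: 0.0
```

Request:
step_arm:
  steps:
    - [0, 0, -6, 0, 0, 0]
    - [0, 0, -4, 0, 0, 0]
    - [0, 0, -3, 0, 0, 0]
    - [0, 0, 0, 0, 0, 0]
  force: 8

```text
clock: 33.1
position: [0.5909, -0.29, 0.0882]
ee_rot: [0.095, 2.651, -0.025]
force: [-5.2, 0.8, 6.9]
width: 0.454
gripper_force: 3.7
```

Run:
```python
from plan import *
im,_=snap("scene");w,_=snap("wrist");cv2.imwrite("pics/j.png",np.hstack([cv2.resize(im[180:290,185:295],(400,400),interpolation=2),w[:,120:520]]))
```

```text
(no output)
```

View pics/j.png

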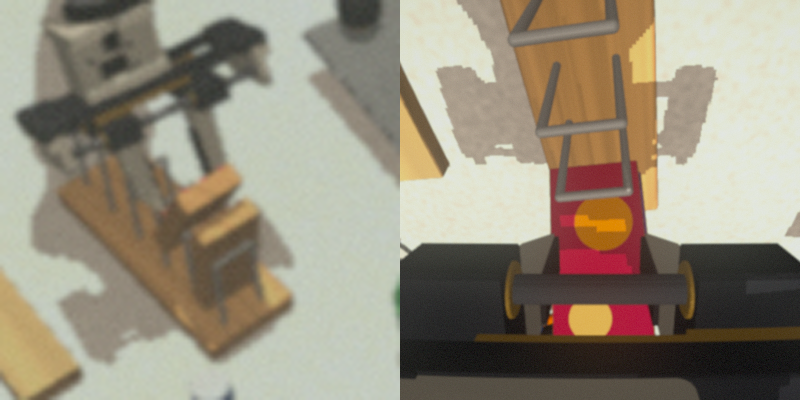

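The crimson panel is in slot +40, behind the loop at wrist (595,195) and close behind purple. The fingers have slipped off and are pressing on its face. I'll open, back out, and measure how it sits.

Request:
step_arm:
  steps:
    - [-4, 0, 2, 0, 0, 0]
    - [-4, 0, 2, 0, 0, 0]
    - [0, 0, 0, 0, 0, 0]
    - [0, 0, 0, 0, 0, 0]
  gripper: 0.75

```text
clock: 33.53
position: [0.5838, -0.2901, 0.0933]
ee_rot: [0.094, 2.649, -0.026]
force: [-1.0, 0.1, 0.0]
width: 0.691
gripper_force: 0.0
```

Request:
step_arm:
  steps:
    - [-6, 0, 25, 0, 0, 0]
    - [-6, 0, 30, 0, 0, 0]
    - [-6, 0, 30, 0, 0, 0]
    - [-6, 0, 25, 0, 0, 0]
    - [0, 0, 0, 0, 0, 0]
    - [0, 0, 0, 0, 0, 0]

```text
clock: 34.03
position: [0.5611, -0.2901, 0.2054]
ee_rot: [0.092, 2.646, -0.028]
force: [1.0, -0.6, 0.0]
width: 0.747
gripper_force: 0.0
```

Run:
```python
from plan import *
import find
plan([((560,-289,190),-4,-28)])
for n in("wrist","scene"):
    im,c=snap(n,"k_%s.png"%n);h,s,v=find.masks(im);m=(((h>168)|(h<4))&(s>110)&(v>50)).astype(np.uint8)
    m=cv2.morphologyEx(m,cv2.MORPH_OPEN,np.ones((3,3)))
    nn,l,st,ce=cv2.connectedComponentsWithStats(m)
    for i in range(1,nn):
        if st[i,4]>80: print(n,st[i],ce[i].round())
    if n=="wrist":
        i=1+np.argmax(st[1:,4]);ys,xs=np.where(l==i)
        for r in range(ys.min(),ys.max(),15): print(r,xs[ys==r].min(),xs[ys==r].max())
        u=lambda x,y,z:Ro.from_euler('z',RY,degrees=True).apply([x,y,0])/1000+[RACK[0]/1e3,RACK[1]/1e3,z]
        for nm,x,z in(("up bot",31,.018),("up top",31,.128),("crim lean13 top",31+25,.125),("loop20",20,.0945),("loop60",60,.0945)): print(nm,proj(c,[u(x,-26,z),u(x,26,z)]).round().tolist())
```

```text
t 34.0 now [ 561.1 -290.1  205.4] w 0.747 j [ 0.44  0.21  0.09  2.01 -0.48  0.52  2.4 ]
to [ 560. -289.  190.] -4 -28 | total [ -1.1   1.1 -15.4] [0.004 0.005 0.   ] | n 1 row [ -1.1   1.1 -15.4] [0.004 0.005 0.   ]
wrist [304  86  31  13 222] [318.  91.]
wrist [ 287   90   63   63 1264] [317. 135.]
wrist [302 109  35  12 286] [318. 115.]
wrist [ 67 198  23   9 139] [ 79. 202.]
90 294 297
105 292 295
120 290 294
135 288 349
150 288 316
up bot [[297.0, 96.0], [348.0, 90.0]]
up top [[289.0, 163.0], [357.0, 156.0]]
crim lean13 top [[295.0, 184.0], [358.0, 178.0]]
loop20 [[290.0, 127.0], [353.0, 120.0]]
loop60 [[298.0, 165.0], [355.0, 159.0]]
scene [141 352  15  12 125] [148. 358.]
```

Both rows match an upright panel: crimson stands on the foot in slot +40. Now blue.

Run:
```python
from plan import *
c,y=PAN["blue"];a=26;T=pick(c,y,a,26,29.5)
plan([((575,-200,235),-4,0),(T+[0,0,200],y,0),(T+[0,0,55],y,a),(T,y,a)])
```

```text
t 34.1 now [ 560.2 -289.2  202.6] w 0.75 j [ 0.44  0.22  0.09  2.01 -0.48  0.52  2.4 ]
to [ 575. -200.  235.] -4 0 | total [14.8 89.2 32.4] [ 0.035  0.489 -0.   ] | n 5 row [ 3.  17.8  6.5] [ 0.007  0.098 -0.   ]
to [614.3 167.1 229.5] -1.7 0 | total [ 39.3 367.1  -5.5] [0.   0.   0.04] | n 11 row [ 3.6 33.4 -0.5] [0.    0.    0.004]
to [614.3 167.1  84.5] -1.7 26 | total [   0.    0. -145.] [0.013 0.454 0.   ] | n 5 row [  0.   0. -29.] [0.003 0.091 0.   ]
to [614.3 167.1  29.5] -1.7 26 | total [  0.   0. -55.] [0. 0. 0.] | n 2 row [  0.    0.  -27.5] [0. 0. 0.]
```

Request:
step_arm:
  steps:
    - [2.5, 14.8, 6, 0.006, 0.082, 0]
    - [2.5, 14.8, 6, 0.006, 0.082, 0]
    - [2.5, 14.8, 6, 0.006, 0.082, 0]
    - [2.5, 14.8, 6, 0.006, 0.082, 0]
    - [2.5, 14.8, 6, 0.006, 0.082, 0]
    - [2.3, 15.2, 2, 0.005, 0.079, 0]
    - [3, 28.2, -0.4, 0, 0, 0.003]
    - [3, 28.2, -0.4, 0, 0, 0.003]
    - [3, 28.2, -0.4, 0, 0, 0.003]
    - [3, 28.2, -0.4, 0, 0, 0.003]
    - [3, 28.2, -0.4, 0, 0, 0.003]
    - [3, 28.2, -0.4, 0, 0, 0.003]
    - [3, 28.2, -0.4, 0, 0, 0.003]
    - [3, 28.2, -0.4, 0, 0, 0.003]
    - [3, 28.2, -0.4, 0, 0, 0.003]
    - [3, 28.2, -0.4, 0, 0, 0.003]
    - [3, 28.2, -0.4, 0, 0, 0.003]
    - [3, 28.2, -0.4, 0, 0, 0.003]
    - [3, 28.2, -0.4, 0, 0, 0.003]
    - [0, 0, 0, 0, 0, 0]
  gripper: 0.72
  force: 45

```text
clock: 35.8
position: [0.6125, 0.1743, 0.2275]
ee_rot: [-0.035, -3.138, -0.004]
force: [-0.9, 1.4, 0.0]
width: 0.723
gripper_force: 0.0
```

Request:
step_arm:
  steps:
    - [0, 0, -20, 0.002, 0.075, 0]
    - [0, 0, -25, 0.002, 0.076, 0]
    - [0, 0, -25, 0.002, 0.076, 0]
    - [0, 0, -25, 0.002, 0.076, 0]
    - [0, 0, -25, 0.002, 0.076, 0]
    - [0, 0, -25, 0.002, 0.075, 0]
    - [0, 0, 0, 0, 0, 0]
    - [0, 0, 0, 0, 0, 0]

```text
clock: 36.47
position: [0.6121, 0.165, 0.0795]
ee_rot: [-0.043, -2.679, -0.003]
force: [-0.0, -0.5, 1.0]
width: 0.721
gripper_force: 0.0
```

Run:
```python
from plan import *
c,y=PAN["blue"];a=26;T=pick(c,y,a,26,29.5)
plan([(T,y,a)])
```

```text
t 36.5 now [612.1 165.   79.5] w 0.721 j [-0.3   0.87  0.07  1.19 -0.17  1.54  1.34]
to [614.3 167.1  29.5] -1.7 26 | total [  2.2   2.1 -50. ] [ 0.005 -0.008  0.001] | n 2 row [  1.1   1.1 -25. ] [ 0.002 -0.004  0.001]
```

Request:
step_arm:
  steps:
    - [1.1, 1, -16, 0.002, -0.004, 0]
    - [1.1, 1, -16, 0.002, -0.004, 0]
    - [0, 0, -9, 0, 0, 0]
    - [0, 0, -5, 0, 0, 0]
    - [0, 0, -4, 0, 0, 0]
    - [0, 0, 0, 0, 0, 0]
    - [0, 0, 0, 0, 0, 0]

```text
clock: 37.05
position: [0.6167, 0.1682, 0.0363]
ee_rot: [-0.04, -2.697, -0.012]
force: [0.5, -0.2, 0.1]
width: 0.719
gripper_force: 0.0
```

Request:
step_arm:
  steps:
    - [0, 0, 0, 0, 0, 0]
    - [0, 0, 0, 0, 0, 0]
    - [0, 0, 0, 0, 0, 0]
    - [0, 0, 0, 0, 0, 0]
    - [0, 0, 0, 0, 0, 0]
  gripper: 0.45

```text
clock: 37.47
position: [0.6166, 0.1681, 0.0357]
ee_rot: [-0.04, -2.696, -0.011]
force: [1.4, 0.2, 3.6]
width: 0.557
gripper_force: 45.0
```

Request:
step_arm:
  steps:
    - [0, 0, 15, 0, 0, 0]
    - [0, 0, 25, 0, 0, 0]
    - [0, 0, 30, -0.003, -0.075, 0]
    - [0, 0, 30, -0.003, -0.075, 0]
    - [0, 0, 30, -0.002, -0.075, 0]
    - [0, 0, 30, -0.002, -0.075, 0]
    - [0, 0, 30, -0.002, -0.075, 0]
    - [0, 0, 5, -0.002, -0.07, 0]
    - [0, 0, 0, 0, 0, 0]

```text
clock: 38.22
position: [0.6158, 0.1694, 0.2354]
ee_rot: [0.044, 3.133, 0.007]
force: [-0.2, 0.4, -1.8]
width: 0.558
gripper_force: 45.0
```

Request:
step_arm:
  steps:
    - [-1, -27, 0.2, 0, 0, -0.006]
    - [-1, -27, 0.2, 0, 0, -0.006]
    - [-1, -27, 0.2, 0, 0, -0.006]
    - [-1, -27, 0.2, 0, 0, -0.006]
    - [-1, -27, 0.2, 0, 0, -0.006]
    - [-1, -27, 0.2, 0, 0, -0.006]
    - [-1, -27, 0.2, 0, 0, -0.006]
    - [-1, -27, 0.2, 0, 0, -0.006]
    - [-1, -27, 0.2, 0, 0, -0.006]
    - [-1, -27, 0.2, 0, 0, -0.006]
    - [-1, -27, 0.2, 0, 0, -0.006]
    - [-1, -27, 0.2, 0, 0, -0.006]
    - [-1, -27, 0.2, 0, 0, -0.006]
    - [-1, -27, 0.2, 0, 0, -0.006]
    - [-1, -27, 0.2, 0, 0, -0.006]
    - [-1, -27, 0.2, 0, 0, -0.006]
    - [-1, -27, 0, 0, 0, -0.006]
    - [0, 0, 0, 0, 0, 0]
    - [0, 0, 0, 0, 0, 0]

```text
clock: 39.8
position: [0.598, -0.2932, 0.2323]
ee_rot: [-0.213, -3.131, -0.002]
force: [0.5, 0.1, -1.2]
width: 0.559
gripper_force: 45.0
```

Run:
```python
from plan import *
plan([((600,-292,230),-8,-28),((600,-292,139),-8,-28)])
```

```text
t 39.8 now [ 598.  -293.2  232.3] w 0.559 j [ 0.22  0.49  0.25  1.42 -0.12  1.25  1.91]
to [ 600. -292.  230.] -8 -28 | total [ 2.   1.2 -2.3] [-0.069 -0.488 -0.004] | n 5 row [ 0.4  0.2 -0.5] [-0.014 -0.098 -0.001]
to [ 600. -292.  139.] -8 -28 | total [  0.   0. -91.] [0. 0. 0.] | n 3 row [  0.    0.  -30.3] [0. 0. 0.]
```

Blue can't be leaned into the middle slot without touching crimson, so I'll use slot −40.

Request:
step_arm:
  steps:
    - [-7, 0, 0, -0.01, -0.07, 0]
    - [-7, 0, 0, -0.01, -0.07, 0]
    - [-7, 0, 0, -0.01, -0.07, 0]
    - [-7, 0, 0, -0.01, -0.07, 0]
    - [-7, 0, 0, -0.01, -0.07, 0]
    - [-3, 0, 0, -0.01, -0.07, 0]
    - [0, 0, 0, -0.009, -0.068, 0]
    - [0, 0, 0, 0, 0, 0]
    - [0, 0, 0, 0, 0, 0]

```text
clock: 40.55
position: [0.5606, -0.2897, 0.2329]
ee_rot: [0.175, 2.647, -0.046]
force: [0.6, 0.0, -0.4]
width: 0.556
gripper_force: 45.0
```

Run:
```python
from plan import *
plan([((560,-293,139),-8,-28)])
```

```text
t 40.5 now [ 560.6 -289.7  232.9] w 0.556 j [ 0.38  0.17  0.14  1.99 -0.38  0.56  2.23]
to [ 560. -293.  139.] -8 -28 | total [ -0.6  -3.3 -93.9] [ 0.001  0.001 -0.007] | n 3 row [ -0.2  -1.1 -31.3] [ 0.     0.    -0.002]
```

Request:
step_arm:
  steps:
    - [0, -1.1, -20, 0, 0, -0.003]
    - [0, -1.1, -20, 0, 0, -0.002]
    - [0, -1.1, -18, 0, 0, -0.002]
    - [0, 0, -14, 0, 0, 0]
    - [0, 0, -12, 0, 0, 0]
    - [0, 0, -10, 0, 0, 0]
    - [0, 0, 0, 0, 0, 0]
    - [0, 0, 0, 0, 0, 0]

```text
clock: 41.22
position: [0.5622, -0.2937, 0.1391]
ee_rot: [0.183, 2.645, -0.049]
force: [0.4, -0.2, -1.2]
width: 0.558
gripper_force: 45.0
```

Request:
step_arm:
  steps:
    - [0, 0, 0, 0, 0, 0]
    - [0, 0, 0, 0, 0, 0]
    - [-3, 0, 0, 0, 0, 0]
    - [-3, 0, 0, 0, 0, 0]
    - [-4, 0, 1, 0, 0, 0]
    - [-4, 0, 1, 0, 0, 0]
    - [-4, 0, 1, 0, 0, 0]
    - [-4, 0, 0, 0, 0, 0]
    - [-4, 0, 0, 0, 0, 0]
    - [-4, 0, 0, 0, 0, 0]
    - [0, 0, 0, 0, 0, 0]
  force: 10

```text
clock: 42.13
position: [0.5304, -0.294, 0.1422]
ee_rot: [0.184, 2.644, -0.05]
force: [1.6, 1.9, -1.3]
width: 0.564
gripper_force: 10.0
```

Run:
```python
from plan import *
plan([((510,-293,139),-8,-28)])
```

```text
t 42.1 now [ 530.4 -294.   142.2] w 0.564 j [ 0.54  0.26 -0.    2.14 -0.59  0.33  2.49]
to [ 510. -293.  139.] -8 -28 | total [-20.4   1.   -3.2] [0.003 0.003 0.   ] | n 1 row [-20.4   1.   -3.2] [0.003 0.003 0.   ]
```

Request:
step_arm:
  steps:
    - [-4, 0, -1, 0, 0, 0]
    - [-4, 0, -1, 0, 0, 0]
    - [-4, 0, -1, 0, 0, 0]
    - [-4, 0, -1, 0, 0, 0]
    - [-3, 0, -2, 0, 0, 0]
    - [-2, 0, -2, 0, 0, 0]
    - [0, 0, -5, 0, 0, 0]
    - [0, 0, -5, 0, 0, 0]
    - [0, 0, 0, 0, 0, 0]

```text
clock: 42.88
position: [0.5095, -0.2947, 0.123]
ee_rot: [0.185, 2.645, -0.051]
force: [0.8, -0.4, -1.1]
width: 0.564
gripper_force: 10.0
```

Run:
```python
from plan import *
import find
plan([((510,-293,100),-8,-28)])
im,c=snap("wrist","l_w.png");h,s,v=find.masks(im);m=((h>92)&(h<115)&(s>90)).astype(np.uint8)
m=cv2.morphologyEx(m,cv2.MORPH_OPEN,np.ones((5,5)));nn,l,st,ce=cv2.connectedComponentsWithStats(m)
for i in range(1,nn):
    if st[i,4]>150: print(st[i],ce[i].round())
u=lambda x,y,z:Ro.from_euler('z',RY,degrees=True).apply([x,y,0])/1000+[RACK[0]/1e3,RACK[1]/1e3,z]
for nm,x,z in(("up bot",-49,.06),("up top",-49,.155),("loop-60",-60,.0945),("loop-20",-20,.0945)): print(nm,proj(c,[u(x,-26,z),u(x,26,z)]).round().tolist())
```

```text
t 42.9 now [ 509.5 -294.7  123. ] w 0.564 j [ 0.62  0.27 -0.07  2.19 -0.66  0.28  2.59]
to [ 510. -293.  100.] -8 -28 | total [  0.5   1.7 -23. ] [0.004 0.002 0.001] | n 1 row [  0.5   1.7 -23. ] [0.004 0.002 0.001]
[ 269  155  101  119 6461] [320. 228.]
[273 313  23  21 443] [284. 324.]
up bot [[281.0, 146.0], [356.0, 133.0]]
up top [[264.0, 259.0], [371.0, 246.0]]
loop-60 [[271.0, 164.0], [358.0, 151.0]]
loop-20 [[288.0, 210.0], [365.0, 200.0]]
```

Request:
step_arm:
  steps:
    - [0, 0.5, -6, 0, 0, 0]
    - [0, 0.5, -6, 0, 0, 0]
    - [0, 0, 0, 0, 0, 0]

```text
clock: 43.18
position: [0.5096, -0.2929, 0.1109]
ee_rot: [0.184, 2.645, -0.05]
force: [0.2, -0.2, -0.4]
width: 0.566
gripper_force: 10.0
```

Request:
step_arm:
  steps:
    - [0, 0, -6, 0, 0, 0]
    - [0, 0, -4, 0, 0, 0]
    - [0, 0, 0, 0, 0, 0]

```text
clock: 43.43
position: [0.5098, -0.293, 0.1013]
ee_rot: [0.184, 2.645, -0.05]
force: [-0.4, 0.7, -1.3]
width: 0.567
gripper_force: 10.0
```

Run:
```python
from plan import *
plan([((510,-293,100),-8,-28)])
```

```text
t 43.4 now [ 509.8 -293.   101.3] w 0.567 j [ 0.68  0.31 -0.15  2.21 -0.71  0.22  2.65]
to [ 510. -293.  100.] -8 -28 | total [ 0.2  0.  -1.3] [0.003 0.002 0.   ] | n 1 row [ 0.2  0.  -1.3] [0.003 0.002 0.   ]
```

Nearly down; lower 6 mm more, release, back out and check all three panels.

Request:
step_arm:
  steps:
    - [0, 0, -3, 0, 0, 0]
    - [0, 0, -3, 0, 0, 0]
    - [0, 0, 0, 0, 0, 0]

```text
clock: 43.68
position: [0.5101, -0.2932, 0.0958]
ee_rot: [0.184, 2.644, -0.051]
force: [-0.1, 0.8, -0.7]
width: 0.569
gripper_force: 10.0
```

Request:
step_arm:
  steps:
    - [0, 0, 0, 0, 0, 0]
    - [0, 0, 0, 0, 0, 0]
    - [0, 0, 0, 0, 0, 0]
    - [0, 0, 0, 0, 0, 0]
  gripper: 0.75

```text
clock: 44.02
position: [0.5106, -0.2934, 0.0967]
ee_rot: [0.184, 2.643, -0.051]
force: [0.2, 0.7, -0.7]
width: 0.741
gripper_force: 0.0
```

Request:
step_arm:
  steps:
    - [-2, 0, 8, 0, 0, 0]
    - [-4, 0, 20, 0, 0, 0]
    - [-4, 0, 25, 0, 0, 0]
    - [-4, 0, 30, 0, 0, 0]
    - [0, 0, 30, 0.01, 0.08, 0]
    - [0, 10, 20, 0.01, 0.08, 0]
    - [0, 20, 10, 0.01, 0.08, 0]
    - [0, 30, 10, 0.01, 0.08, 0]
    - [0, 30, 0, 0.01, 0.08, 0]
    - [0, 30, 0, 0.01, 0.08, 0]
    - [0, 30, 0, 0, 0, 0]
    - [0, 30, 0, 0, 0, 0]
    - [0, 30, 0, 0, 0, 0]
    - [0, 30, 0, 0, 0, 0]
    - [0, 0, 0, 0, 0, 0]

```text
clock: 45.27
position: [0.4978, -0.0448, 0.2439]
ee_rot: [0.197, 3.11, -0.006]
force: [-0.2, 0.6, 0.7]
width: 0.752
gripper_force: 0.0
```

Run:
```python
from plan import *
plan([((456,-29,250),-6,0)])
t,_=snap("top");im,_=snap("scene");cv2.imwrite("pics/m.png",np.hstack([cv2.resize(im[180:290,185:295],(400,400),interpolation=2),cv2.resize(t[180:290,370:480],(400,400),interpolation=2)]))
```

```text
t 45.3 now [497.8 -44.8 243.9] w 0.752 j [-0.03  0.18  0.01  1.82  0.    1.12  1.42]
to [456. -29. 250.] -6 0 | total [-41.8  15.8   6.1] [0.005 0.025 0.022] | n 2 row [-20.9   7.9   3. ] [0.003 0.012 0.011]
```

View pics/m.png

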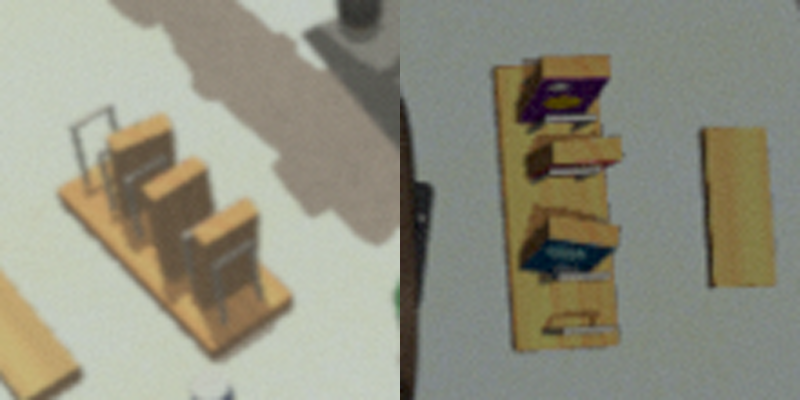

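All three cured panels stand upright in separate slots. Next, measure the bubbles with the wrist camera above the board.

Request:
step_arm:
  steps:
    - [10, 12, -8, 0.003, 0.012, 0.01]
    - [10, 12, -8, 0.002, 0.012, 0.01]
    - [10, 12, -8, 0, 0, 0]
    - [10, 12, -8, 0, 0, 0]
    - [10, 12, -8, 0, 0, 0]
    - [10, 12, -8, 0, 0, 0]
    - [10, 12, -8, 0, 0, 0]
    - [10, 12, -8, 0, 0, 0]
    - [10, 12, -8, 0, 0, 0]
    - [10, 12, -8, 0, 0, 0]
    - [0, 0, 0, 0, 0, 0]
    - [0, 0, 0, 0, 0, 0]
    - [0, 0, 0, 0, 0, 0]

```text
clock: 46.45
position: [0.5977, 0.0678, 0.1637]
ee_rot: [0.18, 3.136, -0.006]
force: [-0.4, -0.4, 0.4]
width: 0.749
gripper_force: 0.0
```

```bash
cat > bub.py <<'E'
from find import *
MID=np.array([584.4,79.5]);YAW=np.radians(-5.0)
ex=np.array([np.cos(YAW),np.sin(YAW)]);ey=np.array([-ex[1],ex[0]])
def dk(x,y): return MID+ex*x+ey*y
def meas():
    c=cams.get_calibration("wrist");im=cams.get_image("wrist")[:,:,::-1].copy();cv2.imwrite("pics/bub.png",im);h,s,v=masks(im)
    for nm,pos,kn in(("left",(105,-105),(-120,120)),("right",(105,105),(-120,-120))):
        w=dk(*pos);ax=dk(*kn)-dk(-kn[0],-kn[1]);ax/=np.linalg.norm(ax);pe=np.array([-ax[1],ax[0]])
        px=proj(c,[*w/1000,.062])[0]
        g=(h>40)&(h<85)&(s>110)&(v>40)
        Y,X=np.mgrid[0:400,0:640];near=np.hypot(X-px[0],Y-px[1])<70
        q=np.argwhere(g&near)[:,::-1]
        if len(q)<50: print(nm,"no green",px,len(q));continue
        P=onz(c,q,.062)[:,:2]*1000; a=P@ax; b=P@pe
        lo,hi=np.percentile(a,[.5,99.5]);mb=np.median(b)
        q2=np.argwhere(near)[:,::-1];P2=onz(c,q2,.062)[:,:2]*1000;a2=P2@ax;b2=P2@pe
        k=(a2>lo)&(a2<hi)&(abs(b2-mb)<4);S=s[q2[:,1],q2[:,0]];V=v[q2[:,1],q2[:,0]]
        bb=k&(S<90)&(V>110);kk=k&(V<45)
        A=np.sort(a2[bb]);e=np.percentile(A,[2,98])
        mid=(lo+hi)/2
        hs=np.histogram(a2[kk]-mid,np.arange(-26,27,2))[0]
        print(nm,"px",px.round(),"vial len",round(hi-lo,1),"centre vs nominal",round(mid-w@ax,1),"bubble len",round(e[1]-e[0],1),"off mm",round(e.mean()-mid,2),"median",round(np.median(A)-mid,2),"dark",hs.tolist())
E
python3 - <<'E'
from plan import *
from bub import meas
plan([((600,75,160),-5,0)]); meas()
E
```

```text
t 46.5 now [597.7  67.8 163.7] w 0.749 j [-0.19  0.43 -0.02  1.67  0.01  1.04  1.24]
to [600.  75. 160.] -5 0 | total [ 2.3  7.2 -3.7] [0.004 0.    0.027] | n 1 row [ 2.3  7.2 -3.7] [0.004 0.    0.027]
left no green [223.90586793 281.89877106] 0
right no green [441.05021065 276.83383188] 0
```

Request:
step_arm:
  steps:
    - [20, 2, -6, 0, 0, 0.005]
    - [20, 1, -6, 0, 0, 0.005]
    - [20, 1, -6, 0, 0, 0.005]
    - [20, 1, -6, 0, 0, 0.005]
    - [20, 1, -6, 0, 0, 0.005]
    - [20, 1, -6, 0, 0, 0.005]
    - [0, 0, 0, 0, 0, 0]
    - [0, 0, 0, 0, 0, 0]
    - [0, 0, 0, 0, 0, 0]

```text
clock: 47.25
position: [0.7172, 0.0745, 0.1283]
ee_rot: [0.134, 3.138, -0.006]
force: [-0.3, 0.6, 0.3]
width: 0.751
gripper_force: 0.0
```

Run:
```python
from plan import *
from bub import meas
plan([((710,75,125),-5,0)]); meas()
```

```text
t 47.2 now [717.2  74.5 128.3] w 0.751 j [-0.17  0.65 -0.01  1.38  0.01  1.11  1.3 ]
to [710.  75. 125.] -5 0 | total [-7.2  0.5 -3.3] [ 0.004  0.    -0.002] | n 1 row [-7.2  0.5 -3.3] [ 0.004  0.    -0.002]
left px [174. 165.] vial len 51.5 centre vs nominal -1.2 bubble len 20.9 off mm 5.15 median 5.4 dark [0, 0, 0, 0, 0, 0, 0, 0, 0, 0, 0, 0, 0, 0, 0, 0, 0, 0, 0, 0, 0, 0, 0, 0, 0, 0]
right px [447. 165.] vial len 51.7 centre vs nominal -1.7 bubble len 22.1 off mm 8.09 median 8.12 dark [0, 0, 0, 0, 0, 0, 0, 0, 0, 0, 0, 0, 0, 0, 0, 0, 0, 0, 0, 0, 0, 0, 0, 0, 0, 0]
```

Run:
```python
from bub import *
im=cv2.imread("pics/bub.png");c=cams.get_calibration("wrist");h,s,v=masks(im)
for nm,pos,kn in(("left",(105,-105),(-120,120)),("right",(105,105),(-120,-120))):
    w=dk(*pos);ax=dk(*kn);ax=ax-dk(-kn[0],-kn[1]);ax/=np.linalg.norm(ax)
    t=np.arange(-36,37,2.)
    px=proj(c,[[*((w-1.5*ax+ax*x)/1000),.062] for x in t])
    print(nm);
    for x,p in zip(t,px):
        i,j=p.round().astype(int);b=im[j-1:j+2,i-1:i+2].mean((0,1)).astype(int);print(int(x),b.tolist(),end=" ")
    print()
```

```text
left
-36 [146, 158, 160] -34 [149, 160, 162] -32 [150, 160, 163] -30 [149, 160, 162] -28 [129, 141, 141] -26 [77, 126, 89] -24 [45, 188, 79] -22 [44, 192, 79] -20 [48, 173, 76] -18 [56, 113, 67] -16 [44, 173, 73] -14 [39, 191, 77] -12 [42, 172, 74] -10 [49, 138, 68] -8 [49, 132, 67] -6 [103, 156, 132] -4 [141, 178, 177] -2 [160, 194, 199] 0 [162, 197, 203] 2 [162, 196, 203] 4 [162, 197, 202] 6 [161, 196, 202] 8 [160, 195, 201] 10 [162, 196, 202] 12 [161, 196, 202] 14 [162, 198, 203] 16 [110, 136, 137] 18 [43, 117, 62] 20 [36, 129, 59] 22 [35, 130, 58] 24 [35, 119, 55] 26 [37, 84, 48] 28 [46, 55, 51] 30 [47, 51, 51] 32 [43, 46, 46] 34 [42, 46, 45] 36 [82, 88, 89] 
right
-36 [143, 154, 156] -34 [144, 156, 158] -32 [149, 160, 163] -30 [144, 154, 156] -28 [114, 123, 123] -26 [34, 147, 63] -24 [4, 190, 63] -22 [3, 190, 64] -20 [13, 169, 60] -18 [37, 96, 49] -16 [20, 158, 58] -14 [2, 193, 64] -12 [1, 193, 64] -10 [0, 192, 63] -8 [0, 193, 64] -6 [11, 193, 68] -4 [153, 220, 177] -2 [233, 237, 233] 0 [237, 238, 234] 2 [238, 237, 233] 4 [238, 237, 233] 6 [238, 237, 233] 8 [239, 237, 233] 10 [239, 237, 233] 12 [239, 237, 233] 14 [240, 237, 233] 16 [241, 236, 232] 18 [225, 234, 226] 20 [77, 205, 110] 22 [2, 194, 64] 24 [20, 151, 58] 26 [48, 67, 55] 28 [55, 59, 60] 30 [52, 56, 56] 32 [44, 47, 46] 34 [67, 72, 73] 36 [126, 135, 139]
```

Request:
step_arm:
  steps:
    - [-24, 13.4, 3, 0, 0, -0.096]
    - [-24, 13.4, 3, 0, 0, -0.096]
    - [-24, 13.4, 3, 0, 0, -0.096]
    - [-24, 13.4, 3, 0, 0, -0.096]
    - [-24, 13.4, 3, 0, 0, -0.096]
    - [-24, 13.4, 3, 0, 0, -0.096]
    - [-24, 13.4, 3, 0, 0, -0.096]
    - [-24, 13.4, 3, 0, 0, -0.096]
    - [-24, 13.4, 0, 0, 0, -0.096]
    - [-24, 13.4, 0, 0, 0, -0.096]
    - [0, 0, 0, 0, 0, 0]
    - [0, 0, 0, 0, 0, 0]
    - [0, 0, 0, 0, 0, 0]
  force: 30

```text
clock: 48.38
position: [0.478, 0.2089, 0.1526]
ee_rot: [-1.565, -2.724, 0.003]
force: [1.6, 0.1, -0.2]
width: 0.752
gripper_force: 0.0
```

Run:
```python
from plan import *
plan([((475.5,208.5,46),-60,0)])
```

```text
t 48.4 now [478.  208.9 152.6] w 0.752 j [-0.64  0.31  0.16  1.89 -0.06  0.95  0.08]
to [475.5 208.5  46. ] -60 0 | total [  -2.5   -0.4 -106.6] [ 0.002 -0.001 -0.004] | n 3 row [ -0.8  -0.1 -35.5] [ 0.001 -0.    -0.001]
```

Request:
step_arm:
  steps:
    - [-0.8, -0.1, -25, 0, 0, 0]
    - [-0.8, -0.1, -25, 0, 0, 0]
    - [-0.8, -0.1, -25, 0, 0, 0]
    - [0, 0, -15, 0, 0, 0]
    - [0, 0, -10, 0, 0, 0]
    - [0, 0, -6, 0, 0, 0]
    - [0, 0, 0, 0, 0, 0]
    - [0, 0, 0, 0, 0, 0]

```text
clock: 49.05
position: [0.476, 0.2087, 0.0463]
ee_rot: [-1.567, -2.722, 0.004]
force: [-0.3, -0.8, 0.7]
width: 0.747
gripper_force: 0.0
```

Request:
step_arm:
  steps:
    - [0, 0, 0, 0, 0, 0]
    - [0, 0, 0, 0, 0, 0]
    - [0, 0, 0, 0, 0, 0]
    - [0, 0, 0, 0, 0, 0]
    - [0, 0, 0, 0, 0, 0]
    - [0, 0, 0, 0, 0, 0]
  gripper: 0.3

```text
clock: 49.55
position: [0.476, 0.2094, 0.0462]
ee_rot: [-1.567, -2.723, 0.003]
force: [1.2, 0.4, 0.1]
width: 0.428
gripper_force: 30.0
```

Gripped at 40 mm. Turn the left knob anticlockwise by 1.4 rad.

Request:
step_arm:
  steps:
    - [0, 0, 0, 0, 0, 0.1]
    - [0, 0, 0, 0, 0, 0.1]
    - [0, 0, 0, 0, 0, 0.1]
    - [0, 0, 0, 0, 0, 0.1]
    - [0, 0, 0, 0, 0, 0.1]
    - [0, 0, 0, 0, 0, 0.1]
    - [0, 0, 0, 0, 0, 0.1]
    - [0, 0, 0, 0, 0, 0.1]
    - [0, 0, 0, 0, 0, 0.1]
    - [0, 0, 0, 0, 0, 0.1]
    - [0, 0, 0, 0, 0, 0.1]
    - [0, 0, 0, 0, 0, 0.1]
    - [0, 0, 0, 0, 0, 0.1]
    - [0, 0, 0, 0, 0, 0.1]
    - [0, 0, 0, 0, 0, 0]
    - [0, 0, 0, 0, 0, 0]
    - [0, 0, 0, 0, 0, 0]

```text
clock: 50.97
position: [0.4761, 0.2095, 0.0462]
ee_rot: [-0.55, 3.09, -0.004]
force: [3.7, 3.8, 0.8]
width: 0.427
gripper_force: 30.0
```

Request:
step_arm:
  steps:
    - [0, 0, 0, 0, 0, 0]
    - [0, 0, 0, 0, 0, 0]
    - [0, 0, 0, 0, 0, 0]
    - [0, 0, 0, 0, 0, 0]
  gripper: 0.75

```text
clock: 51.3
position: [0.4745, 0.2083, 0.0455]
ee_rot: [0.555, -3.092, 0.006]
force: [-0.2, 0.3, -0.1]
width: 0.665
gripper_force: 0.0
```

Request:
step_arm:
  steps:
    - [0, 0, 20, 0, 0, 0]
    - [0, 0, 30, 0, 0, 0]
    - [0, 0, 25, 0, 0, 0]
    - [0, -20, 10, 0, 0, -0.1]
    - [0, -25, 10, 0, 0, -0.1]
    - [0, -25, 0, 0, 0, -0.1]
    - [-2, -24, 0, 0, 0, -0.1]
    - [-2, -24, 0, 0, 0, -0.1]
    - [-2, -24, 0, 0, 0, -0.1]
    - [-3, -24, 0, 0, 0, -0.1]
    - [-3, -24, 0, 0, 0, -0.1]
    - [-3, -24, 0, 0, 0, -0.1]
    - [-3, -24, 0, 0, 0, -0.1]
    - [-3, 0, 0, 0, 0, -0.1]
    - [0, 0, 0, 0, 0, -0.1]
    - [0, 0, 0, 0, 0, -0.1]
    - [0, 0, 0, 0, 0, -0.1]
    - [0, 0, 0, 0, 0, -0.1]
    - [0, 0, 0, 0, 0, -0.1]

```text
clock: 52.88
position: [0.4537, -0.0292, 0.1407]
ee_rot: [-1.837, -2.546, 0.006]
force: [0.4, -0.2, 0.4]
width: 0.748
gripper_force: 0.0
```

Run:
```python
from plan import *
plan([((455.3,-29.3,130),-98,0),((455.3,-29.3,46),-98,0)])
```

```text
t 52.9 now [453.7 -29.2 140.7] w 0.748 j [-0.17  0.22  0.13  2.05 -0.04  0.87  0.31]
to [455.3 -29.3 130. ] -98 0 | total [  1.6  -0.1 -10.7] [ 0.001 -0.004 -0.46 ] | n 5 row [ 0.3 -0.  -2.1] [ 0.    -0.001 -0.092]
to [455.3 -29.3  46. ] -98 0 | total [  0.   0. -84.] [0. 0. 0.] | n 3 row [  0.   0. -28.] [0. 0. 0.]
```

Request:
step_arm:
  steps:
    - [0.8, 0, -15, 0, 0, -0.1]
    - [0.8, 0, -20, 0, 0, -0.1]
    - [0, 0, -25, 0, 0, 0]
    - [0, 0, -18, 0, 0, 0]
    - [0, 0, -10, 0, 0, 0]
    - [0, 0, -7, 0, 0, 0]
    - [0, 0, 0, 0, 0, 0]
    - [0, 0, 0, 0, 0, 0]

```text
clock: 53.55
position: [0.4557, -0.0292, 0.0459]
ee_rot: [-2.076, -2.355, 0.005]
force: [-0.4, 0.4, -0.1]
width: 0.746
gripper_force: 0.0
```

Request:
step_arm:
  steps:
    - [0, 0, 0, 0, 0, 0]
    - [0, 0, 0, 0, 0, 0]
    - [0, 0, 0, 0, 0, 0]
    - [0, 0, 0, 0, 0, 0]
    - [0, 0, 0, 0, 0, 0]
    - [0, 0, 0, 0, 0, 0]
  gripper: 0.3

```text
clock: 54.05
position: [0.4539, -0.0293, 0.0458]
ee_rot: [-2.074, -2.354, 0.008]
force: [-6.5, -1.0, 7.5]
width: 0.424
gripper_force: 30.0
```

Request:
step_arm:
  steps:
    - [0, 0, 0, 0, 0, 0.11]
    - [0, 0, 0, 0, 0, 0.11]
    - [0, 0, 0, 0, 0, 0.11]
    - [0, 0, 0, 0, 0, 0.11]
    - [0, 0, 0, 0, 0, 0.11]
    - [0, 0, 0, 0, 0, 0.11]
    - [0, 0, 0, 0, 0, 0.11]
    - [0, 0, 0, 0, 0, 0.11]
    - [0, 0, 0, 0, 0, 0.11]
    - [0, 0, 0, 0, 0, 0.11]
    - [0, 0, 0, 0, 0, 0.11]
    - [0, 0, 0, 0, 0, 0.11]
    - [0, 0, 0, 0, 0, 0.11]
    - [0, 0, 0, 0, 0, 0.11]
    - [0, 0, 0, 0, 0, 0.11]
    - [0, 0, 0, 0, 0, 0.11]
    - [0, 0, 0, 0, 0, 0.11]
    - [0, 0, 0, 0, 0, 0.11]
    - [0, 0, 0, 0, 0, 0.11]
    - [0, 0, 0, 0, 0, 0.11]

```text
clock: 55.72
position: [0.454, -0.0298, 0.0459]
ee_rot: [1.165, -2.916, 0.005]
force: [-6.7, -1.8, 7.9]
width: 0.426
gripper_force: 30.0
```

Request:
step_arm:
  steps:
    - [0, 0, 0, 0, 0, 0]
    - [0, 0, 0, 0, 0, 0]

```text
clock: 55.88
position: [0.454, -0.0298, 0.0459]
ee_rot: [1.159, -2.919, 0.004]
force: [-6.7, -1.8, 8.6]
width: 0.426
gripper_force: 30.0
```

Request:
step_arm:
  steps:
    - [0, 0, 0, 0, 0, 0]
    - [0, 0, 0, 0, 0, 0]
    - [0, 0, 0, 0, 0, 0]
    - [0, 0, 0, 0, 0, 0]
  gripper: 0.75

```text
clock: 56.22
position: [0.4562, -0.0291, 0.0459]
ee_rot: [-1.158, 2.918, -0.005]
force: [-0.2, 0.2, -0.0]
width: 0.668
gripper_force: 0.0
```

Request:
step_arm:
  steps:
    - [0, 0, 20, 0, 0, 0]
    - [0, 0, 30, 0, 0, 0]
    - [0, 0, 25, 0, 0, 0]
    - [0, 0, 10, 0, 0, 0]
    - [0, 0, 0, 0, 0, 0]
    - [0, 0, 0, 0, 0, 0]

```text
clock: 56.72
position: [0.4561, -0.0293, 0.1307]
ee_rot: [-1.157, 2.918, -0.005]
force: [0.5, -1.5, -0.7]
width: 0.752
gripper_force: 0.0
```

Run:
```python
from plan import *
plan([((712,75,130),-5,0)])
```

```text
t 56.7 now [456.1 -29.3 130.7] w 0.752 j [ 0.34  0.28 -0.48  2.03  0.17  0.87  2.09]
to [712.  75. 130.] -5 0 | total [255.9 104.3  -0.7] [ 0.004  0.003 -0.842] | n 8 row [32.  13.  -0.1] [ 0.     0.    -0.105]
```

Request:
step_arm:
  steps:
    - [25.6, 10.4, 0, 0, 0, -0.084]
    - [25.6, 10.4, 0, 0, 0, -0.084]
    - [25.6, 10.4, 0, 0, 0, -0.084]
    - [25.6, 10.4, 0, 0, 0, -0.084]
    - [25.6, 10.4, 0, 0, 0, -0.084]
    - [25.6, 10.4, 0, 0, 0, -0.084]
    - [25.6, 10.4, 0, 0, 0, -0.084]
    - [25.6, 10.4, 0, 0, 0, -0.084]
    - [25.6, 10.4, 0, 0, 0, -0.084]
    - [25.6, 10.4, 0, 0, 0, -0.084]
    - [0, 0, 0, 0, 0, 0]
    - [0, 0, 0, 0, 0, 0]
    - [0, 0, 0, 0, 0, 0]

```text
clock: 57.8
position: [0.7106, 0.0745, 0.1286]
ee_rot: [-0.131, -3.136, 0.007]
force: [-0.2, 0.2, -0.3]
width: 0.748
gripper_force: 0.0
```

Run:
```python
from plan import *
from bub import *
plan([((712,75,130),-5,0)]); meas()
im=cv2.imread("pics/bub.png");c=cams.get_calibration("wrist")
for nm,pos,kn in(("left",(105,-105),(-120,120)),("right",(105,105),(-120,-120))):
    w=dk(*pos);ax=dk(*kn);ax=ax-dk(-kn[0],-kn[1]);ax/=np.linalg.norm(ax)
    t=np.arange(-30,31,1.);px=proj(c,[[*((w-1.5*ax+ax*x)/1000),.062] for x in t])
    print(nm,[(int(x),*im[j-1:j+2,i-1:i+2].mean((0,1)).astype(int)[[0,1]].tolist()) for x,(i,j) in zip(t,px.round().astype(int))])
```

```text
t 57.8 now [710.6  74.5 128.6] w 0.748 j [-0.05  0.65 -0.23  1.38  0.16  1.13  1.19]
to [712.  75. 130.] -5 0 | total [1.4 0.5 1.4] [ 0.005 -0.003 -0.004] | n 1 row [1.4 0.5 1.4] [ 0.005 -0.003 -0.004]
left px [176. 173.] vial len 52.3 centre vs nominal -1.7 bubble len 22.3 off mm 0.46 median 0.64 dark [0, 0, 0, 0, 0, 0, 0, 0, 0, 0, 0, 0, 0, 0, 0, 0, 0, 0, 0, 0, 0, 0, 0, 0, 0, 0]
right px [447. 174.] vial len 52.3 centre vs nominal -2.5 bubble len 22.2 off mm -0.02 median 0.09 dark [0, 0, 0, 0, 0, 0, 0, 0, 0, 0, 0, 0, 0, 0, 0, 0, 0, 0, 0, 0, 0, 0, 0, 0, 0, 0]
left [(-30, 140, 150), (-29, 111, 126), (-28, 74, 122), (-27, 55, 147), (-26, 55, 147), (-25, 51, 149), (-24, 52, 136), (-23, 51, 130), (-22, 52, 128), (-21, 53, 110), (-20, 54, 98), (-19, 54, 89), (-18, 53, 100), (-17, 50, 124), (-16, 48, 131), (-15, 49, 132), (-14, 53, 135), (-13, 81, 146), (-12, 99, 153), (-11, 137, 174), (-10, 150, 184), (-9, 159, 192), (-8, 161, 195), (-7, 160, 195), (-6, 159, 194), (-5, 160, 195), (-4, 159, 193), (-3, 158, 193), (-2, 159, 193), (-1, 161, 196), (0, 160, 195), (1, 160, 195), (2, 161, 195), (
[... 656 characters left out ...]
 (-15, 14, 196), (-14, 68, 203), (-13, 154, 221), (-12, 190, 229), (-11, 228, 237), (-10, 237, 238), (-9, 239, 238), (-8, 238, 238), (-7, 239, 238), (-6, 239, 237), (-5, 239, 238), (-4, 239, 238), (-3, 239, 238), (-2, 239, 238), (-1, 239, 238), (0, 240, 238), (1, 240, 237), (2, 239, 237), (3, 239, 238), (4, 240, 238), (5, 240, 238), (6, 241, 237), (7, 241, 237), (8, 240, 238), (9, 229, 236), (10, 181, 226), (11, 93, 209), (12, 25, 198), (13, 8, 193), (14, 15, 166), (15, 30, 115), (16, 34, 102), (17, 27, 132), (18, 10, 177), (19, 4, 190), (20, 0, 196), (21, 2, 197), (22, 4, 195), (23, 12, 175), (24, 29, 126), (25, 38, 100), (26, 50, 69), (27, 58, 62), (28, 57, 60), (29, 56, 58), (30, 51, 53)]
```

Both bubbles are between their lines: about +1 mm on the left and +0.3 mm on the right, so the deck is within about 3 mrad. Relocate the blanks with the top camera.

Run:
```python
from plan import *
from find import *
im,c=snap("top");h,s,v=masks(im);wood=(h>10)&(h<30)&(s>70)&(v>90)
n,l,st,ce=cv2.connectedComponentsWithStats(cv2.morphologyEx(wood.astype(np.uint8),cv2.MORPH_OPEN,np.ones((3,3))))
for i in range(1,n):
    if 500<st[i,4]<1000: print(ce[i].round(),rect(c,l==i,.018,ce[i]))
plan([((600,-200,250),0,0),((535,-440,120),0.7,0),((535,-440,-15),.7,0)])
```

```text
[190. 237.] {'c': (529, 358), 'wh': (128, 50), 'longdeg': 0.9, 'area': 750}
[463. 236.] {'c': (535, -440), 'wh': (128, 51), 'longdeg': 1.1, 'area': 747}
t 57.9 now [710.7  73.9 129.9] w 0.749 j [-0.05  0.65 -0.23  1.38  0.16  1.13  1.19]
to [ 600. -200.  250.] 0 0 | total [-110.7 -273.9  120.1] [ 0.004 -0.001  0.084] | n 9 row [-12.3 -30.4  13.3] [ 0.    -0.     0.009]
to [ 535. -440.  120.] 0.7 0 | total [ -65. -240. -130.] [0.    0.    0.012] | n 8 row [ -8.1 -30.  -16.2] [0.    0.    0.002]
to [ 535. -440.  -15.] 0.7 0 | total [   0.    0. -135.] [0. 0. 0.] | n 4 row [  0.    0.  -33.8] [0. 0. 0.]
```

Blank1 has been knocked to (529,358). I'll pick it up first.

Request:
step_arm:
  steps:
    - [-15.1, 23.7, 8, 0, 0, 0.009]
    - [-15.1, 23.7, 8, 0, 0, 0.009]
    - [-15.1, 23.7, 8, 0, 0, 0.009]
    - [-15.1, 23.7, 8, 0, 0, 0.009]
    - [-15.1, 23.7, 8, 0, 0, 0.009]
    - [-15.1, 23.7, 0, 0, 0, 0.009]
    - [-15.1, 23.7, 0, 0, 0, 0.009]
    - [-15.1, 23.7, 0, 0, 0, 0.009]
    - [-15.1, 23.7, -5, 0, 0, 0.008]
    - [-15.1, 23.7, -5, 0, 0, 0.008]
    - [-15.1, 23.7, -10, 0, 0, 0.008]
    - [-15.1, 23.7, -10, 0, 0, 0.008]
    - [0, 0, -10, 0, 0, 0]
    - [0, 0, -20, 0, 0, 0]
    - [0, 0, -20, 0, 0, 0]
    - [0, 0, -20, 0, 0, 0]
    - [0, 0, 0, 0, 0, 0]
    - [0, 0, 0, 0, 0, 0]
  gripper: 0.75
  force: 35

```text
clock: 59.4
position: [0.5301, 0.3579, 0.0704]
ee_rot: [0.03, -3.141, 0.008]
force: [0.3, 0.1, 0.5]
width: 0.749
gripper_force: 0.0
```

Run:
```python
from plan import *
plan([((529,358,-15),0.9,0)])
```

```text
t 59.4 now [530.1 357.9  70.4] w 0.749 j [-0.48  0.6  -0.3   1.65  0.21  0.93  0.73]
to [529. 358. -15.] 0.9 0 | total [ -1.1   0.1 -85.4] [ 0.005 -0.001 -0.004] | n 3 row [ -0.4   0.  -28.5] [ 0.002 -0.    -0.001]
```

Request:
step_arm:
  steps:
    - [-0.4, 0, -20, 0, 0, 0]
    - [-0.4, 0, -20, 0, 0, 0]
    - [0, 0, -18, 0, 0, 0]
    - [0, 0, -10, 0, 0, 0]
    - [0, 0, -7, 0, 0, 0]
    - [0, 0, 0, 0, 0, 0]

```text
clock: 59.9
position: [0.5298, 0.359, -0.0044]
ee_rot: [-0.03, 3.141, -0.006]
force: [-0.2, -0.1, -0.9]
width: 0.75
gripper_force: 0.0
```

Request:
step_arm:
  steps:
    - [0, 0, -4, 0, 0, 0]
    - [0, 0, -3, 0, 0, 0]
    - [0, 0, 0, 0, 0, 0]

```text
clock: 60.15
position: [0.5301, 0.3595, -0.0109]
ee_rot: [-0.031, 3.14, -0.005]
force: [0.5, 0.4, -0.4]
width: 0.749
gripper_force: 0.0
```

Request:
step_arm:
  steps:
    - [0, 0, 0, 0, 0, 0]
    - [0, 0, 0, 0, 0, 0]
    - [0, 0, 0, 0, 0, 0]
    - [0, 0, 0, 0, 0, 0]
    - [0, 0, 0, 0, 0, 0]
  gripper: 0.45

```text
clock: 60.57
position: [0.53, 0.3594, -0.011]
ee_rot: [-0.031, 3.14, -0.005]
force: [0.2, 0.3, -0.1]
width: 0.462
gripper_force: 0.4
```

Run:
```python
from plan import *
from bub import dk
p=dk(0,60);print(p)
plan([((529,358,110),0.9,0),((*p,110),-5,0),((*p,36),-5,0)])
```

```text
[589.62934456 139.27168189]
t 60.6 now [530.  359.4 -11. ] w 0.462 j [-0.5   0.7  -0.27  1.71  0.25  0.77  0.69]
to [529. 358. 110.] 0.9 0 | total [ -1.   -1.4 121. ] [ 0.003  0.001 -0.004] | n 4 row [-0.2 -0.4 30.2] [ 0.001  0.    -0.001]
to [589.6 139.3 110. ] -5 0 | total [  60.6 -218.7    0. ] [ 0.     0.    -0.103] | n 7 row [  8.7 -31.2   0. ] [ 0.     0.    -0.015]
to [589.6 139.3  36. ] -5 0 | total [  0.   0. -74.] [0. 0. 0.] | n 3 row [  0.    0.  -24.7] [0. 0. 0.]
```

Request:
step_arm:
  steps:
    - [0, 0, 0, 0, 0, 0]
    - [0, 0, 0, 0, 0, 0]
    - [0, 0, 0, 0, 0, 0]
    - [0, 0, 0, 0, 0, 0]
    - [0, -0.7, -3, 0, 0, 0]
    - [0, -0.7, -3, 0, 0, 0]
    - [0, 0, -2, 0, 0, 0]
    - [0, 0, 0, 0, 0, 0]
  gripper: 0.75

```text
clock: 61.23
position: [0.5295, 0.3574, -0.0199]
ee_rot: [0.031, -3.141, 0.006]
force: [0.1, -0.4, -0.8]
width: 0.748
gripper_force: 0.0
```

Request:
step_arm:
  steps:
    - [0, 0, 0, 0, 0, 0]
    - [0, 0, 0, 0, 0, 0]
    - [0, 0, 0, 0, 0, 0]
    - [0, 0, 0, 0, 0, 0]
    - [0, 0, 0, 0, 0, 0]
  gripper: 0.45

```text
clock: 61.65
position: [0.5299, 0.3579, -0.0191]
ee_rot: [-0.031, 3.141, -0.005]
force: [0.3, 0.4, -0.0]
width: 0.56
gripper_force: 34.9
```

Request:
step_arm:
  steps:
    - [0, 0, 20, 0, 0, 0]
    - [0, 0, 30, 0, 0, 0]
    - [0, 0, 35, 0, 0, 0]
    - [0, 0, 35, 0, 0, 0]
    - [0, 0, 12, 0, 0, 0]
    - [7.5, -27.3, 0, 0, 0, -0.013]
    - [7.5, -27.3, 0, 0, 0, -0.013]
    - [7.5, -27.3, 0, 0, 0, -0.013]
    - [7.5, -27.3, 0, 0, 0, -0.013]
    - [7.5, -27.3, 0, 0, 0, -0.013]
    - [7.5, -27.3, 0, 0, 0, -0.013]
    - [7.5, -27.3, 0, 0, 0, -0.013]
    - [7.5, -27.3, 0, 0, 0, -0.013]
    - [0, 0, 0, 0, 0, 0]
    - [0, 0, 0, 0, 0, 0]
    - [0, 0, 0, 0, 0, 0]

```text
clock: 62.98
position: [0.5896, 0.14, 0.1126]
ee_rot: [0.132, 3.139, -0.004]
force: [-0.1, 0.2, -1.0]
width: 0.559
gripper_force: 34.9
```

Run:
```python
from plan import *
plan([((589.6,139.3,34),-5,0)])
```

```text
t 63.0 now [589.6 140.  112.6] w 0.559 j [-0.14  0.5  -0.27  1.7   0.16  0.96  1.02]
to [589.6 139.3  34. ] -5 0 | total [  0.   -0.7 -78.6] [ 0.003 -0.    -0.003] | n 3 row [  0.   -0.2 -26.2] [ 0.001 -0.    -0.001]
```

Request:
step_arm:
  steps:
    - [0, 0, -25, 0, 0, 0]
    - [0, 0, -25, 0, 0, 0]
    - [0, 0, -15, 0, 0, 0]
    - [0, 0, -8, 0, 0, 0]
    - [0, 0, -4, 0, 0, 0]
    - [0, 0, -2, 0, 0, 0]
    - [0, 0, 0, 0, 0, 0]

```text
clock: 63.57
position: [0.5901, 0.1403, 0.0342]
ee_rot: [0.131, 3.138, -0.004]
force: [-0.5, -0.9, -0.7]
width: 0.562
gripper_force: 34.9
```

Request:
step_arm:
  steps:
    - [0, 0, -1, 0, 0, 0]
    - [0, 0, 0, 0, 0, 0]
    - [0, 0, 0, 0, 0, 0]

```text
clock: 63.82
position: [0.5904, 0.1396, 0.0336]
ee_rot: [0.133, 3.137, -0.005]
force: [0.1, -0.2, -1.9]
width: 0.562
gripper_force: 34.9
```

Request:
step_arm:
  steps:
    - [0, 0, 0, 0, 0, 0]
    - [0, 0, 0, 0, 0, 0]
    - [0, 0, 0, 0, 0, 0]
    - [0, 0, 0, 0, 0, 0]
  gripper: 0.72

```text
clock: 64.15
position: [0.59, 0.1395, 0.033]
ee_rot: [0.133, 3.138, -0.005]
force: [-0.3, -0.3, -0.2]
width: 0.716
gripper_force: 0.0
```

Request:
step_arm:
  steps:
    - [0, 0, 15, 0, 0, 0]
    - [0, 0, 30, 0, 0, 0]
    - [0, 0, 35, 0, 0, 0]
    - [0, 0, 35, 0, 0, 0]
    - [0, 0, 35, 0, 0, 0]
    - [0, 0, 35, 0, 0, 0]
    - [0, 0, 35, 0, 0, 0]
    - [0, 0, 0, 0, 0, 0]
    - [0, 0, 0, 0, 0, 0]

```text
clock: 64.9
position: [0.5911, 0.14, 0.2553]
ee_rot: [0.133, 3.134, -0.003]
force: [0.7, -0.5, -1.4]
width: 0.719
gripper_force: 0.0
```

Run:
```python
from plan import *
plan([((535,-440,250),1,0),((535,-440,60),1,0),((535,-440,-19),1,0)])
```

```text
t 64.9 now [591.1 140.  255.3] w 0.719 j [-0.13  0.38 -0.28  1.52  0.11  1.25  1.06]
to [ 535. -440.  250.] 1 0 | total [ -56.1 -580.    -5.3] [0.002 0.005 0.102] | n 17 row [ -3.3 -34.1  -0.3] [0.    0.    0.006]
to [ 535. -440.   60.] 1 0 | total [   0.    0. -190.] [0. 0. 0.] | n 6 row [  0.    0.  -31.7] [0. 0. 0.]
to [ 535. -440.  -19.] 1 0 | total [  0.   0. -79.] [0. 0. 0.] | n 3 row [  0.    0.  -26.3] [0. 0. 0.]
```

Request:
step_arm:
  steps:
    - [-3, -30.5, 0, 0, 0, 0.005]
    - [-3, -30.5, 0, 0, 0, 0.005]
    - [-3, -30.5, 0, 0, 0, 0.005]
    - [-3, -30.5, 0, 0, 0, 0.005]
    - [-3, -30.5, 0, 0, 0, 0.005]
    - [-3, -30.5, 0, 0, 0, 0.005]
    - [-3, -30.5, 0, 0, 0, 0.005]
    - [-3, -30.5, 0, 0, 0, 0.006]
    - [-3, -30.5, 0, 0, 0, 0.006]
    - [-3, -30.5, 0, 0, 0, 0.006]
    - [-3, -30.5, 0, 0, 0, 0.006]
    - [-3, -30.5, 0, 0, 0, 0.005]
    - [-3, -30.5, 0, 0, 0, 0.005]
    - [-3, -30.5, 0, 0, 0, 0.005]
    - [-3, -30.5, 0, 0, 0, 0.006]
    - [-3, -30.5, 0, 0, 0, 0.006]
    - [-3, -30.5, 0, 0, 0, 0.006]
    - [-3, -30.5, 0, 0, 0, 0.006]
    - [-1, -31, 0, 0, 0, 0.005]
    - [0, 0, 0, 0, 0, 0]

```text
clock: 66.57
position: [0.5308, -0.4479, 0.25]
ee_rot: [0.017, -3.137, 0.009]
force: [-1.3, -0.2, -0.9]
width: 0.716
gripper_force: 0.0
```

Request:
step_arm:
  steps:
    - [0, 0, 0, 0, 0, 0]
    - [0, 0, -30, 0, 0, 0]
    - [0, 0, -30, 0, 0, 0]
    - [0, 0, -30, 0, 0, 0]
    - [0, 0, -30, 0, 0, 0]
    - [0, 0, -30, 0, 0, 0]
    - [0, 0, -30, 0, 0, 0]
    - [0, 0, 0, 0, 0, 0]
    - [0, 0, 0, 0, 0, 0]

```text
clock: 67.32
position: [0.5341, -0.4381, 0.0712]
ee_rot: [0.032, -3.139, 0.0]
force: [-0.2, 0.3, -0.1]
width: 0.721
gripper_force: 0.0
```

Run:
```python
from plan import *
plan([((535,-440,-19),1,0)])
```

```text
t 67.3 now [ 534.1 -438.1   71.2] w 0.721 j [ 0.67  0.66 -0.1   1.52  0.08  0.97  2.14]
to [ 535. -440.  -19.] 1 0 | total [  0.9  -1.9 -90.2] [ 0.    -0.003 -0.003] | n 3 row [  0.3  -0.6 -30.1] [ 0.    -0.001 -0.001]
```

Request:
step_arm:
  steps:
    - [0.5, -1, -25, 0, 0, 0]
    - [0.4, -1, -25, 0, 0, 0]
    - [0, 0, -20, 0, 0, 0]
    - [0, 0, -12, 0, 0, 0]
    - [0, 0, -6, 0, 0, 0]
    - [0, 0, -2.5, 0, 0, 0]
    - [0, 0, 0, 0, 0, 0]

```text
clock: 67.9
position: [0.5365, -0.4428, -0.0166]
ee_rot: [-0.029, 3.14, -0.006]
force: [0.0, 0.4, -0.7]
width: 0.722
gripper_force: 0.0
```

Request:
step_arm:
  steps:
    - [0, 0, 0, 0, 0, 0]
    - [0, 0, 0, 0, 0, 0]
    - [0, 0, 0, 0, 0, 0]
    - [0, 0, 0, 0, 0, 0]
    - [0, 0, 0, 0, 0, 0]
  gripper: 0.45

```text
clock: 68.32
position: [0.5364, -0.4429, -0.0165]
ee_rot: [-0.029, 3.139, -0.007]
force: [-0.2, 0.6, 6.3]
width: 0.56
gripper_force: 35.0
```

Run:
```python
from plan import *
from bub import dk
p=dk(0,-60)
plan([((535,-440,250),1,0),((*p,230),-5,0),((*p,34),-5,0)])
```

```text
t 68.3 now [ 536.4 -442.9  -16.5] w 0.56 j [ 0.67  0.76 -0.09  1.57  0.09  0.81  2.13]
to [ 535. -440.  250.] 1 0 | total [ -1.4   2.9 266.5] [ 0.004  0.002 -0.001] | n 8 row [-0.2  0.4 33.3] [ 0.001  0.    -0.   ]
to [579.2  19.7 230. ] -5 0 | total [ 44.2 459.7 -20. ] [ 0.     0.    -0.105] | n 13 row [ 3.4 35.4 -1.5] [ 0.     0.    -0.008]
to [579.2  19.7  34. ] -5 0 | total [   0.    0. -196.] [0. 0. 0.] | n 6 row [  0.    0.  -32.7] [0. 0. 0.]
```

Request:
step_arm:
  steps:
    - [0, 0, 15, 0, 0, 0]
    - [0, 0, 30, 0, 0, 0]
    - [0, 0, 35, 0, 0, 0]
    - [0, 0, 35, 0, 0, 0]
    - [0, 0, 35, 0, 0, 0]
    - [0, 0, 35, 0, 0, 0]
    - [0, 0, 35, 0, 0, 0]
    - [0, 0, 30, 0, 0, 0]
    - [0, 0, 10, 0, 0, 0]
    - [0, 0, 0, 0, 0, 0]

```text
clock: 69.15
position: [0.5371, -0.4434, 0.246]
ee_rot: [-0.029, 3.136, -0.011]
force: [1.0, 0.2, -0.9]
width: 0.556
gripper_force: 35.0
```

Request:
step_arm:
  steps:
    - [2.7, 29, 0, 0, 0, -0.007]
    - [2.7, 29, 0, 0, 0, -0.007]
    - [2.7, 29, 0, 0, 0, -0.007]
    - [2.7, 29, 0, 0, 0, -0.007]
    - [2.7, 29, 0, 0, 0, -0.007]
    - [2.7, 29, 0, 0, 0, -0.007]
    - [2.7, 29, 0, 0, 0, -0.007]
    - [2.7, 29, 0, 0, 0, -0.007]
    - [2.7, 29, 0, 0, 0, -0.007]
    - [2.7, 29, 0, 0, 0, -0.007]
    - [2.7, 29, 0, 0, 0, -0.007]
    - [2.7, 29, 0, 0, 0, -0.007]
    - [2.7, 29, 0, 0, 0, -0.007]
    - [2.7, 29, 0, 0, 0, -0.007]
    - [2.7, 29, 0, 0, 0, -0.007]
    - [2.7, 27, 0, 0, 0, 0]
    - [0, 0, 0, 0, 0, 0]
    - [0, 0, 0, 0, 0, 0]
    - [0, 0, 0, 0, 0, 0]

```text
clock: 70.73
position: [0.5781, 0.0187, 0.2407]
ee_rot: [-0.136, -3.137, 0.007]
force: [-0.2, -0.1, -0.4]
width: 0.56
gripper_force: 35.0
```

Request:
step_arm:
  steps:
    - [0, 0, -25, 0, 0, 0]
    - [0, 0, -30, 0, 0, 0]
    - [0, 0, -30, 0, 0, 0]
    - [0, 0, -30, 0, 0, 0]
    - [0, 0, -20, 0, 0, 0]
    - [0, 0, 0, 0, 0, 0]
    - [0, 0, 0, 0, 0, 0]

```text
clock: 71.32
position: [0.578, 0.0179, 0.1064]
ee_rot: [-0.139, -3.136, 0.007]
force: [-0.1, 0.5, 0.9]
width: 0.558
gripper_force: 35.0
```

Run:
```python
from plan import *
from bub import dk
p=dk(0,-60)
plan([((*p,35.5),-5,0)])
```

```text
t 71.3 now [578.   17.9 106.4] w 0.558 j [ 0.04  0.47 -0.23  1.78  0.13  0.91  1.24]
to [579.2  19.7  35.5] -5 0 | total [  1.2   1.9 -70.9] [ 0.004 -0.003  0.001] | n 2 row [  0.6   0.9 -35.4] [ 0.002 -0.001  0.001]
```

Request:
step_arm:
  steps:
    - [0.6, 0.9, -22, 0, 0, 0]
    - [0.6, 0.9, -22, 0, 0, 0]
    - [0, 0, -14, 0, 0, 0]
    - [0, 0, -7, 0, 0, 0]
    - [0, 0, -3, 0, 0, 0]
    - [0, 0, 0, 0, 0, 0]
    - [0, 0, 0, 0, 0, 0]

```text
clock: 71.9
position: [0.5812, 0.0212, 0.0407]
ee_rot: [0.136, 3.136, -0.005]
force: [0.1, -0.5, 0.1]
width: 0.556
gripper_force: 35.0
```

Request:
step_arm:
  steps:
    - [0, 0, -1.5, 0, 0, 0]
    - [0, 0, 0, 0, 0, 0]
    - [0, 0, 0, 0, 0, 0]

```text
clock: 72.15
position: [0.5806, 0.0213, 0.0384]
ee_rot: [0.136, 3.137, -0.005]
force: [-0.2, 0.2, -0.9]
width: 0.556
gripper_force: 35.0
```

Request:
step_arm:
  steps:
    - [0, 0, 0, 0, 0, 0]
    - [0, 0, 0, 0, 0, 0]
    - [0, 0, 0, 0, 0, 0]
    - [0, 0, 0, 0, 0, 0]
  gripper: 0.72

```text
clock: 72.48
position: [0.5803, 0.0213, 0.0379]
ee_rot: [0.136, 3.138, -0.005]
force: [0.6, -0.2, 0.2]
width: 0.713
gripper_force: 0.0
```

Request:
step_arm:
  steps:
    - [0, 0, 15, 0, 0, 0]
    - [0, 0, 30, 0, 0, 0]
    - [0, 0, 35, 0, 0, 0]
    - [0, 0, 35, 0, 0, 0]
    - [20, 8, 5, 0, 0, 0]
    - [25, 10, -5, 0, 0, 0]
    - [25, 10, -5, 0, 0, 0]
    - [25, 10, -5, 0, 0, 0]
    - [25, 10, -5, 0, 0, 0]
    - [10, 8, -5, 0, 0, 0]
    - [0, 0, 0, 0, 0, 0]
    - [0, 0, 0, 0, 0, 0]
    - [0, 0, 0, 0, 0, 0]

```text
clock: 73.57
position: [0.7095, 0.0767, 0.1329]
ee_rot: [-0.136, -3.139, 0.006]
force: [-0.1, 0.2, -0.1]
width: 0.719
gripper_force: 0.0
```

Run:
```python
from plan import *
from bub import *
plan([((712,75,130),-5,0)]); meas()
im=cv2.imread("pics/bub.png");c=cams.get_calibration("wrist")
for nm,pos,kn in(("left",(105,-105),(-120,120)),("right",(105,105),(-120,-120))):
    w=dk(*pos);ax=dk(*kn);ax=ax-dk(-kn[0],-kn[1]);ax/=np.linalg.norm(ax)
    t=np.arange(-24,24,1.);px=proj(c,[[*((w-1.5*ax+ax*x)/1000),.062] for x in t])
    print(nm,[(int(x),int(im[j-1:j+2,i-1:i+2,0].mean()),int(im[j-1:j+2,i-1:i+2,1].mean())) for x,(i,j) in zip(t,px.round().astype(int))])
```

```text
t 73.6 now [709.5  76.7 132.9] w 0.719 j [-0.06  0.64 -0.21  1.39  0.14  1.13  1.19]
to [712.  75. 130.] -5 0 | total [ 2.5 -1.7 -2.9] [ 0.004 -0.    -0.001] | n 1 row [ 2.5 -1.7 -2.9] [ 0.004 -0.    -0.001]
left px [175. 174.] vial len 52.3 centre vs nominal -1.6 bubble len 22.1 off mm 0.48 median 0.66 dark [0, 0, 0, 0, 0, 0, 0, 0, 0, 0, 0, 0, 0, 0, 0, 0, 0, 0, 0, 0, 0, 0, 0, 0, 0, 0]
right px [442. 174.] vial len 52.4 centre vs nominal -2.3 bubble len 22.3 off mm -0.31 median -0.16 dark [0, 0, 0, 0, 0, 0, 0, 0, 0, 0, 0, 0, 0, 0, 0, 0, 0, 0, 0, 0, 0, 0, 0, 0, 0, 0]
left [(-24, 42, 185), (-23, 42, 185), (-22, 46, 166), (-21, 52, 133), (-20, 54, 96), (-19, 55, 90), (-18, 53, 104), (-17, 50, 126), (-16, 50, 126), (-15, 49, 132), (-14, 51, 132), (-13, 73, 141), (-12, 95, 151), (-11, 135, 173), (-10, 154, 187), (-9, 156, 189), (-8, 158, 192), (-7, 160, 194), (-6, 159, 193), (-5, 159, 194), (-4, 159, 193), (-3, 161, 195), (-2, 160, 195), (-1, 158, 192), (0, 159, 193), (1, 161, 195), (2, 161, 195), (3, 161, 194), (4, 159, 194), (5, 161, 195), (6, 161, 196), (7, 160, 194), (8, 161, 194), (9
[... 267 characters left out ...]
 188), (-21, 18, 164), (-20, 32, 118), (-19, 31, 118), (-18, 27, 140), (-17, 19, 165), (-16, 9, 189), (-15, 27, 194), (-14, 98, 206), (-13, 136, 214), (-12, 204, 231), (-11, 224, 235), (-10, 235, 237), (-9, 237, 236), (-8, 238, 237), (-7, 238, 237), (-6, 238, 236), (-5, 238, 236), (-4, 237, 236), (-3, 238, 236), (-2, 238, 237), (-1, 238, 236), (0, 238, 236), (1, 238, 236), (2, 238, 236), (3, 238, 236), (4, 238, 236), (5, 239, 236), (6, 239, 236), (7, 240, 236), (8, 239, 236), (9, 227, 234), (10, 176, 225), (11, 87, 206), (12, 44, 199), (13, 6, 191), (14, 15, 162), (15, 30, 111), (16, 33, 99), (17, 30, 113), (18, 17, 161), (19, 5, 188), (20, 1, 195), (21, 0, 196), (22, 4, 190), (23, 10, 178)]
```

Level is unchanged. Move the arm off the board and check the blanks from the top camera.

Request:
step_arm:
  steps:
    - [0, 0, 30, 0, 0, 0]
    - [0, 0, 30, 0, 0, 0]
    - [-20, 28, 20, 0, 0, 0]
    - [-20, 28, 10, 0, 0, 0]
    - [-20, 28, 0, 0, 0, 0]
    - [-20, 28, 0, 0, 0, 0]
    - [-20, 28, 0, 0, 0, 0]
    - [-20, 28, 0, 0, 0, 0]
    - [-20, 28, 0, 0, 0, 0]
    - [-20, 28, 0, 0, 0, 0]
    - [-20, 28, 0, 0, 0, 0]
    - [-20, 28, 0, 0, 0, 0]
    - [0, 28, 0, 0, 0, 0]
    - [0, 28, 0, 0, 0, 0]
    - [0, 28, 0, 0, 0, 0]
    - [0, 0, 0, 0, 0, 0]
    - [0, 0, 0, 0, 0, 0]
    - [0, 0, 0, 0, 0, 0]

```text
clock: 75.12
position: [0.5104, 0.44, 0.2232]
ee_rot: [0.137, 3.137, -0.006]
force: [-0.1, 0.2, 0.1]
width: 0.722
gripper_force: 0.0
```

Run:
```python
from plan import *
from find import *
from bub import dk
im,c=snap("top","end.png");h,s,v=masks(im);wood=(h>8)&(h<32)&(s>60)&(v>70)
n,l,st,ce=cv2.connectedComponentsWithStats(cv2.morphologyEx(wood.astype(np.uint8),cv2.MORPH_OPEN,np.ones((3,3))))
for i in range(1,n):
    if 300<st[i,4]<3000: print(ce[i].round(),rect(c,l==i,.068,ce[i]))
print("targets",dk(0,60),dk(0,-60))
# outline pixels from the start picture, as a check of the deck frame
i0=cv2.imread("pics/top0.png");h,s,v=masks(i0);b=(h>100)&(h<122)&(s>60)&(v>60);q=np.argwhere(b)[:,::-1]
P=onz(c,q,.05)[:,:2]*1000
from bub import MID,ex,ey
D=np.c_[(P-MID)@ex,(P-MID)@ey];k=(abs(D[:,0])<85)&(abs(D[:,1])<100);D=D[k];print("outline extents x",np.percentile(D[:,0],[1,99]),"y",np.percentile(D[:,1],[1,99]))
```

```text
[263. 215.] {'c': (589, 140), 'wh': (52, 129), 'longdeg': -4.1, 'area': 837}
[305. 219.] {'c': (579, 22), 'wh': (52, 129), 'longdeg': -4.7, 'area': 849}
[412. 241.] {'c': (532, -284), 'wh': (219, 95), 'longdeg': 2.6, 'area': 1533}
[625. 309.] {'c': (316, -913), 'wh': (101, 523), 'longdeg': -3.6, 'area': 2963}
[526. 261.] {'c': (459, -607), 'wh': (116, 117), 'longdeg': -61.5, 'area': 1549}
targets [589.62934456 139.27168189] [579.17065544  19.72831811]
outline extents x [-70.33628931  70.92527493] y [-90.76553181  98.21602983]
```

The blanks are within about 2 mm of the outline centres, at the right angle, and the level held. Hand in.

```bash
python3 -c "
from cell import job
print(job.sign_off())"
```

```text
the job is handed in; nothing more can be done
None
```

I've handed in the job: the three cured panels stand in separate rack slots, both bubbles read between their lines, and the two bare panels lie within about 3 mm of the outline centres; the sign-off did not return a verdict.

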